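# Blow the dust off the teal tumblers

## Task

Stand every teal tumbler from the right of the counter upright in the docked wooden tray, then pull the spring sleeve of the quick coupler fully back and let it go so that it snaps forward and the tray pops free. Slide the loaded tray until its red spot is straight under the tip of the air nozzle and, with it there, press the blue air button all the way down for a moment. Finally push the tray back home into the coupler until it locks, with all the tumblers still standing in it, and leave the other crockery and things alone.

Things in the scene. Friction and masses are not known exactly. Their poses are not given: they have to be found in the camera images.
- tumbler_teal_a: small teal tumbler with a bare clay foot, stoneware, round, no handle, 58 mm wide, 55 mm high, base 46 mm wide, walls about 6 to 9 mm, open at the top; origin at the centre of its underside, z up. Only two or three of the four teal tumblers are present; absent ones read None from the start. Starts upright on the right of the worktop.
- tumbler_teal_b: larger teal tumbler with a bare clay foot, stoneware, round, no handle, 65 mm wide, 61 mm high, base about 52 mm wide, walls about 6 to 9 mm, open at the top; origin at the centre of its underside, z up. Only two or three of the four teal tumblers are present; absent ones read None from the start. Starts upright on the right of the worktop.
- cup_teal: teal tumbler with straight sides, its lower half bare clay, stoneware, round, no handle, 64 mm wide, 63 mm high, walls about 6 to 9 mm, open at the top; origin at the centre of its underside, z up. Only two or three of the four teal tumblers are present; absent ones read None from the start. Starts upright on the right of the worktop.
- tumbler_deep: tumbler glazed deep teal all over, stoneware, round, no handle, 66 mm wide, 63 mm high, walls about 6 to 9 mm, open at the top; origin at the centre of its underside, z up. Only two or three of the four teal tumblers are present; absent ones read None from the start. Starts upright on the right of the worktop.
- tray: wooden tray, 130 (x) x 260 (y) mm, 0.7 kg, loose, starts docked on the bed, runs along y between rails (1.5 mm play). Origin: centre of underside, 10 mm above worktop; docked: x away from robot, y to the coupler. Floor at z 10 mm, rim at z 18 mm, 6 mm thick. Room for 3 tumblers in a row: x = 0, y = 0.082, 0.010, -0.060 (close fingers along x). White pad with the red spot at y -0.099 to -0.123
- handle (a point): black upright handle post on the tray's front, outside the rail, on the robot's side: 16 mm (tray x) by 20 mm (tray y), top 88 mm above the tray's underside; this point lies 22 mm below its top, at tray (-0.090, 0.049, 0.066). Grip from above with fingers closing along the tray's y. The free tray slides with about 2 N
- mark (a point): red spot (12 mm, black cross hair) on the white pad at the end of the tray away from the coupler, at tray (0.020, -0.111, 0.020); it must come straight under the nozzle tip
- nose (a point): front tip of the tray's brass nipple, at tray (0, 0.172, 0.036); the nipple enters the coupler. Docked, it lies at dock
- dock (a point): fixed point in the coupler where the nose lies when the tray is docked and locked. Axes as the station's: y is the sliding direction, pointing from the nozzle towards the coupler
- sleeve_grip (a point): axis of the knurled steel spring sleeve of the fixed coupler at the bed's left end, 46 mm above the worktop; sleeve 35 mm in diameter, 36 mm long; a 42 mm rim starts 16 mm behind this point. Moves with the sleeve. y = pull-back direction, away from the tray. Grip from above, fingers closing along x, tips 12 mm or more above the worktop. A 70 mm high block ends 20 mm tray-side of it
- sleeve (a joint): 0 forward, 0.015 m fully back; spring 2.5 to 5 N, light damping. Past 0.011 m the lock opens and an ejector (5 falling to 3 N) pushes the tray 24 mm out within 1 s. Let go, the sleeve snaps forward in 0.1 s. Pushing the tray home (about 12 to 18 N) works lock and sleeve by itself: it locks within 2 mm of the dock and may go 4 mm past it; pushed less far, the ejector pushes it out again
- nozzle_tip (a point): tip of the fixed brass air blow-off nozzle, pointing straight down, 112 mm above the worktop, on an arm coming from a stand behind the bed (arm 190 mm high). It stands 70 to 130 mm beyond the docked spot along the tray's travel
- air_button_top (a point): top centre of the round blue air button (32 mm wide, top 18 mm above the worktop when out) in a grey housing on the worktop in front of the bed; press straight down
- air_button (a joint): travel of the air button: 0 out, 0.006 m fully pressed; 5 N fully down, springs back
- tape_roll: bystander, not part of the job, not to be disturbed: roll of tan tape, 96 mm wide, 48 mm high; origin at the centre of its underside
- mug_sand: bystander, not part of the job, not to be disturbed: sand-coloured mug with a handle, 68 x 88 x 61 mm; origin at the centre of its underside
- tureen: bystander, not part of the job, not to be disturbed: black lidded pot, 68 mm wide, 62 mm high; origin at the centre of its underside
- bowl_clay: bystander, not part of the job, not to be disturbed: small terracotta bowl, 71 mm wide, 27 mm high; origin at the centre of its underside
Things that resemble listed ones, but are neither listed nor needed, are in the scene too. Of the things that look like the part that bears air_button_top, the smaller one is meant.

How it is judged:
By the outcome, as a careful person would: the job done as asked, in the order asked, and still so for the second after the job is handed in, with the robot touching nothing.
Of tumbler_teal_a, tumbler_teal_b, cup_teal, tumbler_deep only 2 to 3 are there at a start; the rules pass over those that are not, and their reading is None.
At some moment in a run one of tumbler_teal_a, tumbler_teal_b, cup_teal, tumbler_deep may be knocked a few centimetres aside while the robot is not near it.
It also fails if it takes over 210 s, if anything falls off the work surface, if the arm or the gripper's body presses on something with over 40 N, if the wrist force passes 120 N, or if a joint passes its speed limit or range.

## Robot

A 6-joint arm with a two-finger parallel gripper is mounted at the origin on a cart in front of the work surface, level with it; the furniture and walls round the work are solid. World frame = base frame: x ahead of the robot, y to its left, z up, the work surface at z = 0. Lengths are in m, angles in rad, forces in N, time in s.
With the tool pointing down it reaches from about 0.3 to 0.875 m from the base axis. Payload 6.4 kg.
Tool frame: the origin (TCP) lies between the finger pads; the fingertips stand 11 mm ahead of it and the grasp point (between the pads) lies 8 mm behind it; z points along the fingers, y is the line along which they close (so a half turn about z gives the same grasp; the last joint's range is limited). The gripper opens to 88 mm and grips with 3 to 60 N. Pads are 18 mm wide; open, the fingers measure 123 mm over their backs; the gripper's body (75 mm by 187 mm) begins 45 mm behind the grasp point.
Start: joints at [0.894, 0.181, 1.607, -0, 1.354, -0.206], TCP at [0.261, 0.512, 0.25] pointing down, gripper open.
Joint ranges: [-2.99, 2.99], [-0.89, 2.07], [0.3, 2.58], [-1.14, 4.28], [0, 2.63], [-3.12, 3.12]. Speed limits (rad/s): [2.57, 2.57, 3.01, 3.14, 3.14, 3.14].

## Interface

Orientations are given as a rotation vector (axis times angle).
In Python, from bench import observe, read_camera, job_done gives the robot as it stands. The module is installed in compiled form; this text tells all that it offers.
- The arm moves only by the shell command python3 -m pendant 'ROWS' [OPENING] [FORCE]. ROWS is JSON, a list of rows, each an object of numbers: "tx", "ty", "tz": the shift along the tool's x, y, z in cm; "wx", "wy", "wz": the turn, a rotation vector about the tool's x, y, z in rad. A call has 1 to 5 rows; each row shifts and turns the commanded pose from where the row before left it, along the tool's axes as they then stand; what a row does not reach is not made up. A row lasts 1/8 s, in which the tool goes at most 62.5 mm and 10.7 degrees, less where a joint would pass 70% of its speed; a pose out of reach is approached as far as the arm can. A call with a gripper value outside its range is refused whole. OPENING is the finger opening in cm, from 0 to 8.81, set as the call begins (- or left out, the last holds). The fingers move at their own pace and stop on an object; FORCE is the grip in N (left out, the last holds). Time passes only in rows, so rows that do not move let the fingers close. It gives the time, the measured TCP pose, the force, the opening and the grip force at its end, in the units of the state.
- observe(): the state, without advancing time (a new reading comes with each control period).
- read_camera(name): name is "side" or "top" or "wrist"; returns a dict with "color" (400x640x3 uint8, red, green, blue), "K" (3x3 intrinsics, pixels), "cam_to_world" (4x4, takes a point from camera to world coordinates). Camera axes: x right, y up, looking along -z (the intrinsics and any distortion apply to the point x, -y, -z); pixel columns grow to the right and rows downward; lengths in m; the calibration is good to about 2 mm. A picture is of the moment at which its call begins. There is no depth.
- job_done(): hands the job in; it is judged then, once.
The state is a dict: "t": time; "joint_pos": joint angles; "joint_vel": joint speeds; "tau": joint torques, N m; "eef_pos": TCP position; "orientation": TCP orientation; "wrist_force": force on the tool from outside, world axes, zero at the start; "wrist_torque": the same for the moment, N m; "width": finger opening in m; "gripper_force": force on a finger pad.
Only numpy, scipy, OpenCV 4.12 (cv2) and the standard library are available. Lean on these libraries where they do the work, as an engineer would, in place of code of your own. Each camera call takes 0.05 s, during which the arm holds its last target. There are 200 camera calls.

## Working session

There is one attempt and no reset: what is moved stays moved. The work goes in short steps, Python scripts to look and compute and a shell command to move; the robot and the scene stay as the last step left them, time stands still between calls to the robot, and variables do not carry over. Pictures are saved under pics/ and viewed, at most 14 in all, crops included, and the job is handed in when it is done.

```bash
mkdir -p pics
cat > h.py <<'E'
import numpy as np, cv2, sys
from scipy.spatial.transform import Rotation as R
from bench import observe, read_camera, job_done
def snap(n,f=None,crop=None,scale=1):
    c=read_camera(n); np.savez(f'cal_{f or n}.npz',K=c['K'],T=c['cam_to_world'],im=c['color'],**({'d':c['dist']} if 'dist' in c else {}))
    im=c['color'][...,::-1]
    if crop: x0,y0,x1,y1=crop; im=im[y0:y1,x0:x1]
    im=cv2.resize(im,None,fx=scale,fy=scale,interpolation=cv2.INTER_CUBIC)
    if f: cv2.imwrite(f'pics/{f}.png',im)
    return c
def crop(f,out,box,scale):
    im=np.load(f'cal_{f}.npz')['im'][...,::-1]; x0,y0,x1,y1=box
    cv2.imwrite(f'pics/{out}.png',cv2.resize(im[y0:y1,x0:x1],None,fx=scale,fy=scale,interpolation=cv2.INTER_CUBIC))
def ray(f,u,v):
    d=np.load(f'cal_{f}.npz'); K,T=d['K'],d['T']
    r=np.linalg.solve(K,[u,v,1.]); r=np.array([r[0],-r[1],-r[2]])
    return T[:3,3],T[:3,:3]@r
def onz(f,u,v,z):
    o,r=ray(f,u,v); return o+r*(z-o[2])/r[2]
def tri(*obs):
    A=np.zeros((3,3));b=np.zeros(3)
    for f,u,v in obs:
        o,r=ray(f,u,v); r=r/np.linalg.norm(r); P=np.eye(3)-np.outer(r,r); A+=P;b+=P@o
    return np.linalg.solve(A,b)
def proj(f,p):
    d=np.load(f'cal_{f}.npz'); q=np.linalg.inv(d['T'])@np.append(p,1); q=d['K']@[q[0],-q[1],-q[2]]; return q[:2]/q[2]
def st():
    s=observe(); print('t',round(s['t'],2),'p',np.round(s['eef_pos'],4),'o',np.round(s['orientation'],3),'w',round(s['width'],4),'F',np.round(s['wrist_force'],1),'g',np.round(s['gripper_force'],1)); return s
def to(p,ax=None):
    """tool-frame shift in cm to world TCP p"""
    s=observe(); M=R.from_rotvec(s['orientation']).as_matrix(); print('shift cm',np.round(M.T@(np.array(p)-s['eef_pos'])*100,2))
E
python3 - <<'E'
from h import *
for n in('top','side'):
    c=snap(n,n,scale=1.25); print(c.keys()); print(np.round(c['K'],1),np.round(c['cam_to_world'],3))
s=st(); print(np.round(R.from_rotvec(s['orientation']).as_matrix(),3)); print(proj('top',[.5,0,0]))
E
```

```text
dict_keys(['color', 'K', 'cam_to_world'])
[[468.8   0.  320.2]
 [  0.  468.8 195.2]
 [  0.    0.    1. ]] [[ 0.013  0.998 -0.065  0.457]
 [-1.     0.014  0.018 -0.023]
 [ 0.019  0.065  0.998  1.445]
 [ 0.     0.     0.     1.   ]]
dict_keys(['color', 'K', 'cam_to_world'])
[[502.9   0.  327.7]
 [  0.  502.9 203.7]
 [  0.    0.    1. ]] [[ 0.309 -0.537  0.785  1.959]
 [ 0.951  0.191 -0.244 -0.496]
 [-0.019  0.822  0.569  1.134]
 [ 0.     0.     0.     1.   ]]
t 0.1 p [0.2605 0.5121 0.2489] o [-7.330e-01 -3.054e+00  2.000e-03] w 0.0881 F [ 0.5 -0.2  0. ] g 0.0
[[-0.891  0.454 -0.001]
 [ 0.454  0.891 -0.001]
 [ 0.    -0.002 -1.   ]]
[303.77123659 211.60579478]
```

View pics/top.png

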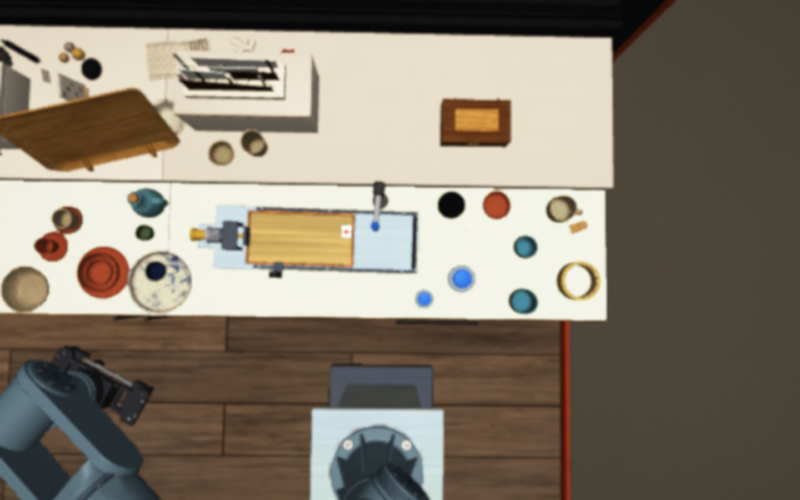

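View pics/side.png

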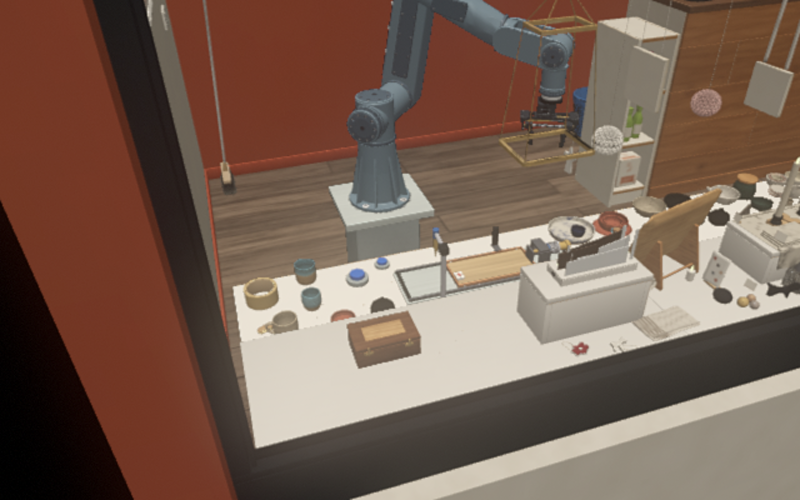

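The top view (800 px wide) shows the following:
- **Teal tumblers:** two candidates at (525,246) and (522,300). The only other teal thing is the bottle on the left at (147,200), which isn't one.
- **Blue buttons:** the small one at (424,299) is the one meant. The large one is at (461,278).
- **Tray:** its red spot is at (346,231) and the handle at (276,270).
- **Coupler and nozzle:** the coupler is at (225,236) and the nozzle at (376,226).

The side view agrees: tumblers at (305,271) and (311,298), small button at (382,262).

Run:
```python
from h import *
k=.8
for n,u,v,z,su,sv in [('t1',525,245,.06,311,290),('t2',522,299,.06,305,263),('btn',424,299,.018,382,261),('spot',346,231,.03,461,273),('handle',276,267,.098,495,228),('nozz',376,226,.112,436,230),('coup',228,236,.046,545,245),('tape',578,281,.048,261,283),('mug',560,209,.06,284,315)]:
    print(n,np.round(onz('top',u*k,v*k,z),3),np.round(tri(('top',u*k,v*k),('side',su*k,sv*k)),3))
crop('top','c1',(320,140,500,275),4.4)
to([.6,-.3,.35])
print(observe()['joint_pos'])
```

```text
t1 [ 0.549 -0.346  0.06 ] [ 0.549 -0.347  0.059]
t2 [ 0.421 -0.338  0.06 ] [ 0.421 -0.34   0.063]
btn [ 0.417 -0.109  0.018] [ 0.417 -0.108  0.014]
spot [0.579 0.082 0.03 ] [0.58  0.085 0.032]
handle [0.488 0.236 0.098] [0.488 0.235 0.103]
nozz [0.584 0.008 0.112] [0.577 0.008 0.197]
coup [0.562 0.361 0.046] [0.563 0.364 0.057]
tape [ 0.465 -0.476  0.048] [ 0.465 -0.476  0.055]
mug [ 0.637 -0.43   0.06 ] [ 0.636 -0.434  0.06 ]
shift cm [-67.09 -56.99 -10.04]
[ 8.93698502e-01  1.81448319e-01  1.60786830e+00  2.19629196e-05
  1.35382485e+00 -2.06288899e-01]
```

View pics/c1.png

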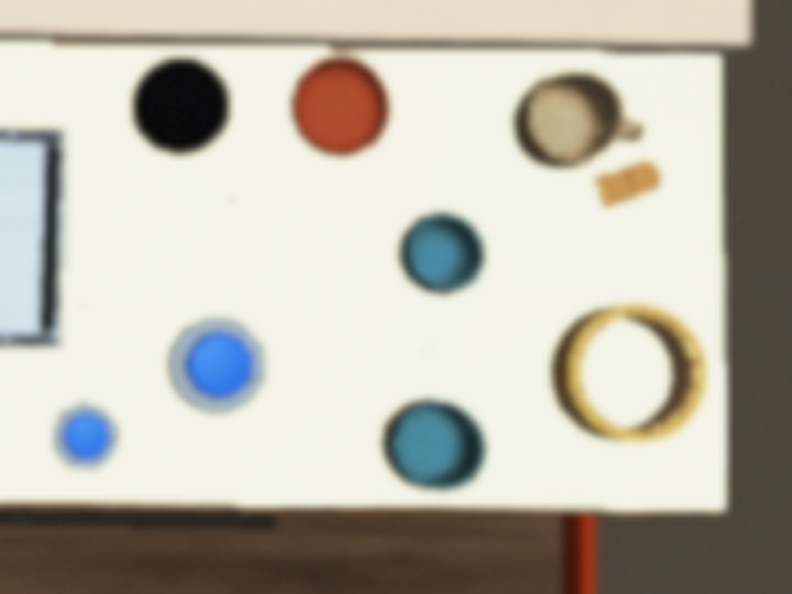

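The crop confirms it: two teal tumblers, a smaller one at (441,253) and a larger one at (434,445). The small button is at (85,437) and the large one at (218,365). I'll lift, square the tool to the world axes and go over there.

```bash
python3 -m pendant '[{"tz":-2,"wz":0.183},{"tz":-2,"wz":0.183},{"tz":-2,"wz":0.183},{"tz":-2,"wz":0.183},{"tz":-2,"wz":0.183}]'; python3 -m pendant '[{"wz":0.183},{"tx":-5,"ty":2},{"tx":-6,"ty":2},{"tx":-6,"ty":2},{"tx":-6,"ty":2}]' ; python3 -c "
from h import *
s=st();to([.6,.08,.35]);print(np.round(s['joint_pos'],2))"
```

```text
t 0.1 p [0.2605 0.5121 0.2489] o [-7.330e-01 -3.054e+00  2.000e-03] w 0.0881 F [ 0.5 -0.2  0. ] g 0.0
shift cm [-49.85 -23.12 -10.09]
[ 0.89  0.18  1.61  0.    1.35 -0.21]validation failed for argument at $[0]...
validation failed for argument at $[0]...
```

```bash
python3 -m pendant '[{"tx":0,"ty":0,"tz":-2,"wx":0,"wy":0,"wz":0.183}]'; python3 -m pendant '[{"tx":0.0,"ty":0.0,"tz":-2.0,"wx":0.0,"wy":0.0,"wz":0.183}]'; python3 -m pendant --help
```

```text
t: 0.22
eef_pos: [0.2599, 0.5113, 0.2676]
orientation: [-1.014, -2.972, 0.007]
wrist_force: [-0.4, -0.3, -0.8]
width: 0.0881
gripper_force: 0.0
t: 0.35
eef_pos: [0.2605, 0.5121, 0.2894]
orientation: [-1.285, -2.866, 0.003]
wrist_force: [-0.3, 0.0, 0.8]
width: 0.0879
gripper_force: 0.0invalid input: not JSON, or not a number
```

```bash
python3 -m pendant '[{"tx":0,"ty":0,"tz":-2,"wx":0,"wy":0,"wz":0.183},{"tx":0,"ty":0,"tz":-2,"wx":0,"wy":0,"wz":0.183},{"tx":0,"ty":0,"tz":-2,"wx":0,"wy":0,"wz":0.183},{"tx":0,"ty":0,"tz":0,"wx":0,"wy":0,"wz":0.183},{"tx":-5,"ty":3,"tz":0,"wx":0,"wy":0,"wz":0}]' >/dev/null; python3 -m pendant '[{"tx":-5,"ty":3,"tz":0,"wx":0,"wy":0,"wz":0},{"tx":-5,"ty":3,"tz":0,"wx":0,"wy":0,"wz":0},{"tx":-5,"ty":3,"tz":0,"wx":0,"wy":0,"wz":0},{"tx":-5,"ty":3,"tz":0,"wx":0,"wy":0,"wz":0},{"tx":-5,"ty":3,"tz":0,"wx":0,"wy":0,"wz":0}]' >/dev/null; python3 -c "
from h import *
s=st();to([.56,.15,.35]);print(np.round(s['joint_pos'],2))
c=snap('wrist','w1',scale=1.25);print(np.round(c['K'],1),np.round(c['cam_to_world'],3))"
```

```text
t 1.6 p [0.4419 0.2111 0.3495] o [-2.219 -2.224  0.   ] w 0.0884 F [ 0.6 -0.   0.4] g 0.0
shift cm [-6.13 11.8  -0.05]
[ 0.2  -0.08  1.68  0.    1.54  0.2 ]
[[335.1   0.  321.4]
 [  0.  335.1 194.3]
 [  0.    0.    1. ]] [[ 1.    -0.     0.     0.443]
 [ 0.     0.966  0.257  0.278]
 [-0.    -0.257  0.966  0.485]
 [ 0.     0.     0.     1.   ]]
```

View pics/w1.png

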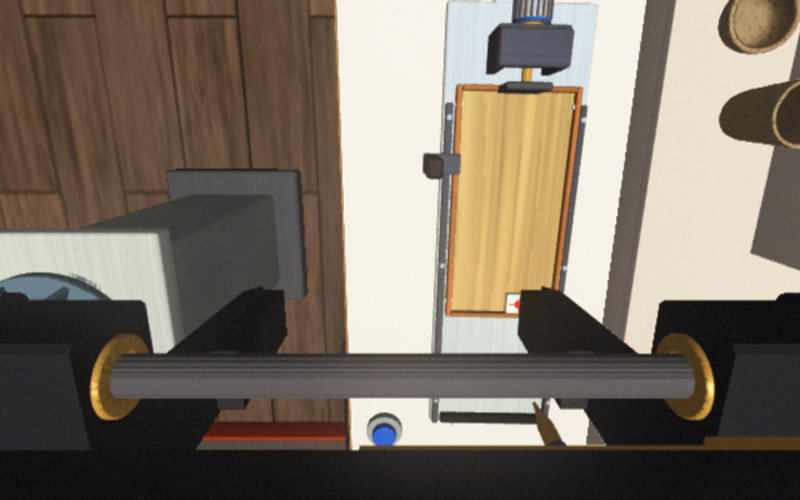

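The wrist view shows the whole station. The tray's rim corners are at about (457,86), (583,88), (446,315) and (558,318). The handle top is at (434,165), the coupler block at (530,48), the sleeve at (532,10) and the nozzle at (538,405). I'll take a second view from further right.

```bash
python3 -m pendant '[{"tx":-3,"ty":4,"tz":0,"wx":0,"wy":0,"wz":0},{"tx":-5,"ty":4,"tz":0,"wx":0,"wy":0,"wz":0},{"tx":-5,"ty":4,"tz":0,"wx":0,"wy":0,"wz":0},{"tx":-5,"ty":2,"tz":0,"wx":0,"wy":0,"wz":0},{"tx":0,"ty":0,"tz":0,"wx":0,"wy":0,"wz":0}]' >/dev/null; python3 -c "
from h import *
k=.8
for u,v in [(457,86),(583,88),(446,315),(558,318)]: print(np.round(onz('w1',u*k,v*k,.028),4))
s=st()
c=snap('wrist','w2',scale=1.25)
to([.55,-.2,.35])"
```

```text
[0.4995 0.3232 0.028 ]
[0.629  0.3212 0.028 ]
[0.4951 0.0683 0.028 ]
[0.628  0.0645 0.028 ]
t 2.27 p [0.5806 0.0322 0.3484] o [-2.224 -2.217  0.003] w 0.0883 F [ 0.  -0.1 -0.7] g 0.0
shift cm [-23.42  -2.97  -0.14]
```

View pics/w2.png

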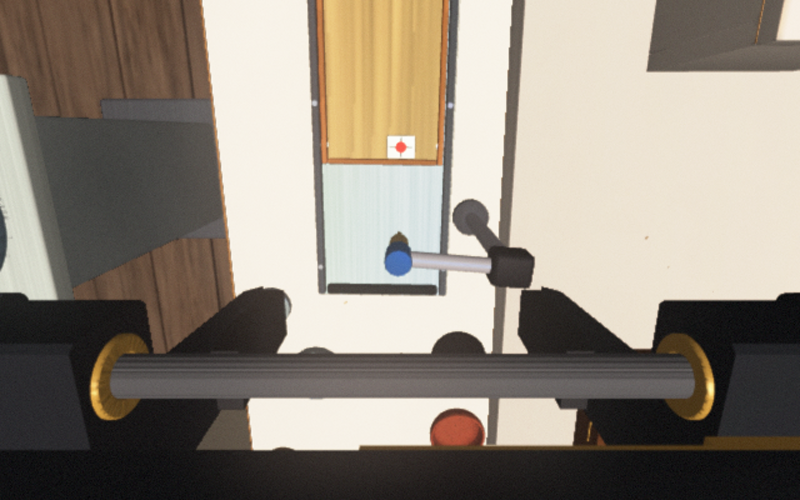

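Red spot at (401,147) and nozzle tip at about (398,236), with the hose fitting at (398,262) above it. Next I'll look at the tumblers.

```bash
python3 -m pendant '[{"tx":-6,"ty":-2,"tz":0,"wx":0,"wy":0,"wz":0},{"tx":-6,"ty":-2,"tz":0,"wx":0,"wy":0,"wz":0},{"tx":-6,"ty":-2,"tz":0,"wx":0,"wy":0,"wz":0},{"tx":-6,"ty":-2,"tz":0,"wx":0,"wy":0,"wz":0},{"tx":-6,"ty":-2,"tz":0,"wx":0,"wy":0,"wz":0}]' >/dev/null;  python3 -m pendant '[{"tx":-6,"ty":0,"tz":0,"wx":0,"wy":0,"wz":0},{"tx":-2,"ty":0,"tz":0,"wx":0,"wy":0,"wz":0},{"tx":0,"ty":0,"tz":0,"wx":0,"wy":0,"wz":0}]' >/dev/null; python3 -c "
from h import *
k=.8
print('spot',np.round(tri(('w2',401*k,147*k),('top',346*k,231*k)),4),np.round(onz('w2',401*k,147*k,.03),4))
print('nozz',np.round(tri(('w2',398*k,236*k),('w1',536*k,404*k)),4),np.round(onz('w2',398*k,236*k,.112),4))
for u,v in [(324,163),(438,165)]: print(np.round(onz('w2',u*k,v*k,.028),4))
s=st()
c=snap('wrist','w3',scale=1.25)
"
```

```text
spot [0.5802 0.083  0.0186] [0.5804 0.0832 0.03  ]
nozz [0.5787 0.0083 0.114 ] [0.5776 0.0068 0.112 ]
[0.4978 0.0669 0.028 ]
[0.62   0.0641 0.028 ]
t 3.33 p [ 0.482  -0.3405  0.3492] o [-2.219e+00 -2.222e+00 -1.000e-03] w 0.0881 F [0.3 0.1 0.4] g 0.0
```

View pics/w3.png

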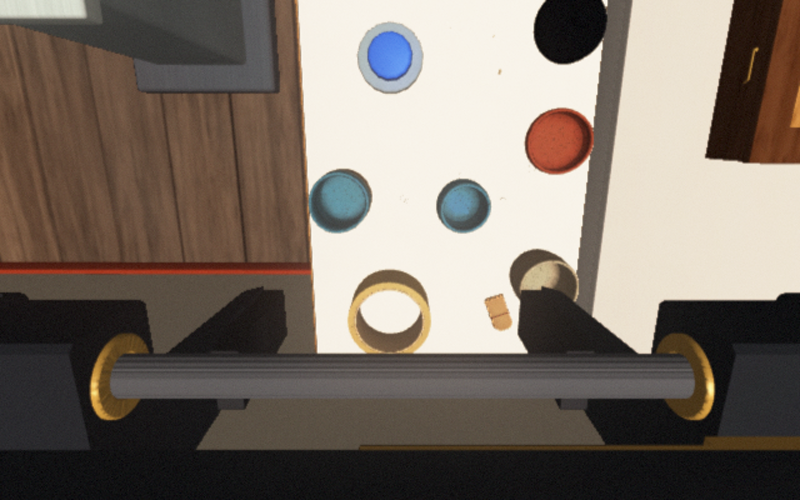

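Two teal tumblers show in w3. The larger has its rim centre at (340,201) and rim width 62 px. The smaller is at (464,206), 54 px.

Run:
```python
from h import *
k=.8
# rims by colour in w3: fit ellipse on teal blobs
im=np.load('cal_w3.npz')['im']; hsv=cv2.cvtColor(im,cv2.COLOR_RGB2HSV)
m=cv2.inRange(hsv,(85,60,20),(108,255,220)); m=cv2.morphologyEx(m,cv2.MORPH_CLOSE,np.ones((7,7)))
cs,_=cv2.findContours(m,cv2.RETR_EXTERNAL,cv2.CHAIN_APPROX_NONE)
for c in cs:
    if cv2.contourArea(c)>500: (x,y),r=cv2.minEnclosingCircle(c); print(cv2.boundingRect(c),round(x,1),round(y,1),round(r,1),cv2.fitEllipse(c))
for n,a,b,z in [('small',(464,206),(525,245),.055),('big',(340,201),(522,299.5),.062)]:
    print(n,np.round(onz('w3',a[0]*k,a[1]*k,z),4),np.round(tri(('w3',a[0]*k,a[1]*k),('top',b[0]*k,b[1]*k)),4))
# station axis: dock/nozzle etc
print('block front', [np.round(onz('w1',u*k,v*k,.07),4) for u,v in [(490,40),(573,40),(500,25),(573,25)]])
print('btn big',np.round(onz('w3',390*k,56*k,.02),4))
to([.548,-.348,.2])
```

```text
(353, 147, 39, 37) 371.5 166.0 20.2 ((370.98883056640625, 164.19631958007812), (32.635963439941406, 38.66950988769531), 68.3103256225586)
(247, 138, 48, 48) 270.2 161.5 23.9 ((270.6275634765625, 160.85726928710938), (43.548728942871094, 46.491764068603516), 34.66989517211914)
small [ 0.5474 -0.3479  0.055 ] [ 0.551  -0.352   0.0317]
big [ 0.42   -0.3415  0.062 ] [ 0.419  -0.3421  0.0497]
block front [array([0.5229, 0.3583, 0.07  ]), array([0.5982, 0.3583, 0.07  ]), array([0.5312, 0.3707, 0.07  ]), array([0.5969, 0.3707, 0.07  ])]
btn big [ 0.4708 -0.1983  0.02  ]
shift cm [-0.88  6.58 14.94]
```

```bash
cat >> h.py <<'E'
def teal(show=True):
    c=snap('top'); im=c['color']; hsv=cv2.cvtColor(im,cv2.COLOR_RGB2HSV)
    m=cv2.inRange(hsv,(85,60,20),(108,255,220)); m=cv2.morphologyEx(m,cv2.MORPH_CLOSE,np.ones((5,5)))
    cs,_=cv2.findContours(m,cv2.RETR_EXTERNAL,cv2.CHAIN_APPROX_NONE)
    for c in cs:
        if cv2.contourArea(c)>80:
            (x,y),r=cv2.minEnclosingCircle(c); p=onz('top',x,y,.055)
            if p[1]<.4: print('teal px',round(x,1),round(y,1),'r',round(r,1),np.round(p[:2],4))
E
python3 -m pendant '[{"tx":-0.7,"ty":6.5,"tz":0,"wx":0,"wy":0,"wz":0},{"tx":0,"ty":0,"tz":6,"wx":0,"wy":0,"wz":0},{"tx":0,"ty":0,"tz":6,"wx":0,"wy":0,"wz":0},{"tx":0,"ty":0,"tz":6,"wx":0,"wy":0,"wz":0},{"tx":0,"ty":0,"tz":0,"wx":0,"wy":0,"wz":0}]' 8.5 25 >/dev/null; python3 -c "
from h import *
s=st();teal();to([.5475,-.347,.037])
snap('wrist','w4',scale=1.25)"
```

```text
t 4.0 p [ 0.5419 -0.3426  0.1646] o [-2.208 -2.219  0.   ] w 0.085 F [0.1 0.5 1. ] g 0.0
teal px 369.3 222.4 r 8.5 [ 0.4688 -0.1957]
teal px 347.0 274.5 r 174.3 [ 0.315  -0.1308]
shift cm [-0.26  0.41 13.18]
```

View pics/w4.png

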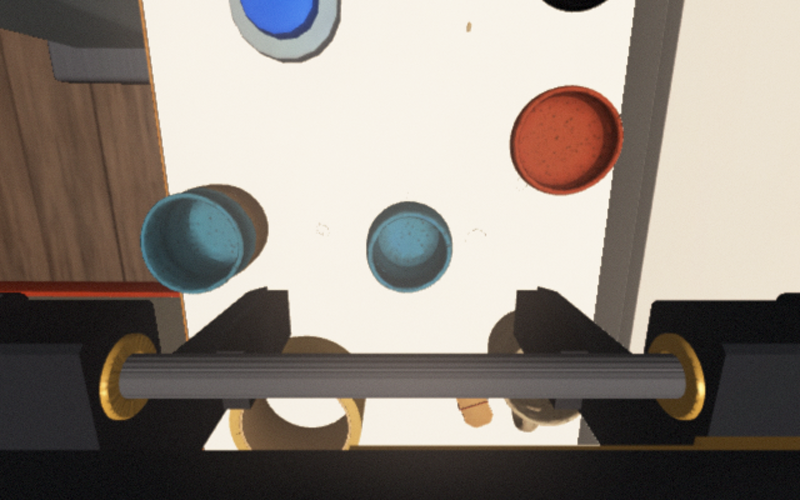

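w4 shows the small tumbler's rim at (409,247), between the fingers, and the big one at (192,243).

```bash
python3 -c "
from h import *
k=.8
print(tri(('w4',409*k,247*k),('w3',464*k,206*k)),onz('w4',409*k,247*k,.055),onz('w4',192*k,243*k,.062),tri(('w4',192*k,243*k),('w3',340*k,201*k)))
p=onz('w4',409*k,247*k,.055); st(); to([p[0],p[1],.037])"
```

```text
[ 0.54925174 -0.35003414  0.04168   ] [ 0.54894494 -0.34625136  0.055     ] [ 0.41883471 -0.34225856  0.062     ] [ 0.42062909 -0.3411145   0.06552936]
t 4.1 p [ 0.5451 -0.3466  0.1717] o [2.216e+00 2.225e+00 1.000e-03] w 0.0853 F [-0.2 -0.9  0.2] g 0.0
shift cm [ 0.04  0.37 13.47]
```

```bash
python3 -m pendant '[{"tx":0,"ty":0.2,"tz":4,"wx":0,"wy":0,"wz":0},{"tx":0,"ty":0,"tz":5,"wx":0,"wy":0,"wz":0},{"tx":0,"ty":0,"tz":4.4,"wx":0,"wy":0,"wz":0},{"tx":0,"ty":0,"tz":0,"wx":0,"wy":0,"wz":0}]'; python3 -m pendant '[{"tx":0,"ty":0,"tz":0,"wx":0,"wy":0,"wz":0},{"tx":0,"ty":0,"tz":0,"wx":0,"wy":0,"wz":0},{"tx":0,"ty":0,"tz":0,"wx":0,"wy":0,"wz":0},{"tx":0,"ty":0,"tz":0,"wx":0,"wy":0,"wz":0}]' 4 25
```

```text
t: 4.6
eef_pos: [0.5459, -0.347, 0.0358]
orientation: [-2.217, -2.223, -0.0]
wrist_force: [-0.4, 0.0, -0.7]
width: 0.0848
gripper_force: 0.0
t: 5.1
eef_pos: [0.5471, -0.3487, 0.0381]
orientation: [2.217, 2.221, 0.0]
wrist_force: [-0.7, 1.3, 7.1]
width: 0.0565
gripper_force: 25.0
```

```bash
python3 -m pendant '[{"tx":0,"ty":0,"tz":-4,"wx":0,"wy":0,"wz":0},{"tx":0,"ty":0,"tz":-6,"wx":0,"wy":0,"wz":0},{"tx":0,"ty":0,"tz":-6,"wx":0,"wy":0,"wz":0},{"tx":0,"ty":0,"tz":-6,"wx":0,"wy":0,"wz":0},{"tx":0,"ty":0,"tz":-6,"wx":0,"wy":0,"wz":0}]'; python3 -m pendant '[{"tx":5,"ty":0,"tz":-2,"wx":0,"wy":0,"wz":0},{"tx":6,"ty":0,"tz":0,"wx":0,"wy":0,"wz":0},{"tx":6,"ty":0,"tz":0,"wx":0,"wy":0,"wz":0},{"tx":6,"ty":0,"tz":0,"wx":0,"wy":0,"wz":0},{"tx":6,"ty":0,"tz":0,"wx":0,"wy":0,"wz":0}]' |head -4;python3 -m pendant '[{"tx":6,"ty":0,"tz":0,"wx":0,"wy":0,"wz":0},{"tx":6,"ty":0,"tz":0,"wx":0,"wy":0,"wz":0},{"tx":5,"ty":1,"tz":0,"wx":0,"wy":0,"wz":0},{"tx":2,"ty":0.3,"tz":0,"wx":0,"wy":0,"wz":0},{"tx":0,"ty":0,"tz":0,"wx":0,"wy":0,"wz":0}]' ; python3 -c "
from h import *
s=st();to([.561,.1343,.058])
snap('wrist','w5',scale=1.25)"
```

```text
t: 5.72
eef_pos: [0.5456, -0.3474, 0.3183]
orientation: [2.219, 2.223, 0.0]
wrist_force: [0.9, -1.6, 0.2]
width: 0.0562
gripper_force: 25.0
t: 6.35
eef_pos: [0.5449, -0.0559, 0.3363]
orientation: [2.219, 2.223, 0.001]
wrist_force: [0.2, 0.0, -1.1]
t: 6.98
eef_pos: [0.5578, 0.1329, 0.3357]
orientation: [2.217, 2.226, -0.001]
wrist_force: [-0.2, -1.4, -1.2]
width: 0.0562
gripper_force: 25.0
t 6.97 p [0.5578 0.1329 0.3357] o [ 2.217e+00  2.226e+00 -1.000e-03] w 0.0562 F [-0.2 -1.4 -1.2] g 25.0
shift cm [ 0.16  0.32 27.77]
```

View pics/w5.png

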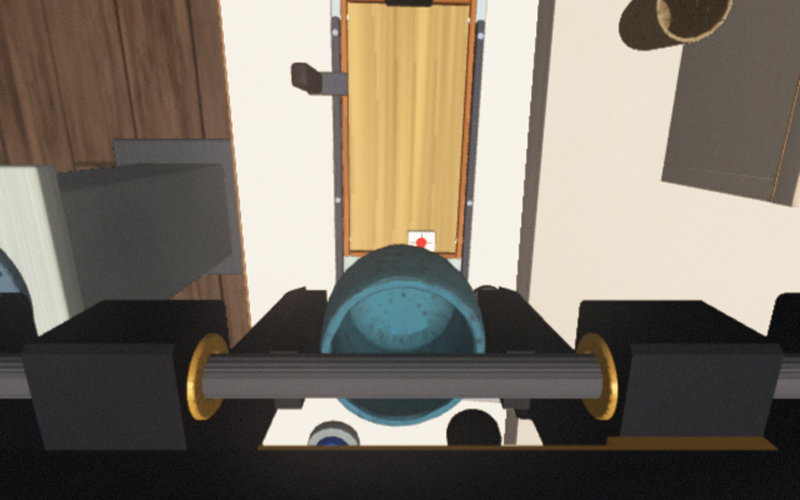

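w5 shows the tumbler held upright, the tray empty below, the spot at (421,242) and the handle at (303,77). The rail screws at (335,32), (338,200), (480,36) and (470,203) let me check the yaw.

```bash
python3 -c "
from h import *
k=.8
for u,v in [(335,32),(338,200),(480,36),(470,203)]: print('screw',np.round(onz('w5',u*k,v*k,.02),4))
print('spot',np.round(tri(('w5',421*k,242*k),('w2',401*k,147*k)),4),onz('w5',421*k,242*k,.03))
print('handle',np.round(tri(('w5',303*k,77*k),('w1',434*k,165*k)),4), onz('w5',303*k,77*k,.098),onz('w1',434*k,165*k,.098))
st();to([.561,.1343,.058])"
python3 -m pendant '[{"tx":0.1,"ty":0.3,"tz":5,"wx":0,"wy":0,"wz":0.016},{"tx":0,"ty":0,"tz":6,"wx":0,"wy":0,"wz":0},{"tx":0,"ty":0,"tz":6,"wx":0,"wy":0,"wz":0},{"tx":0,"ty":0,"tz":5,"wx":0,"wy":0,"wz":0},{"tx":0,"ty":0,"tz":0,"wx":0,"wy":0,"wz":0}]'
```

```text
screw [0.4928 0.294  0.02  ]
screw [0.4896 0.1277 0.02  ]
screw [0.6355 0.2907 0.02  ]
screw [0.6329 0.1247 0.02  ]
spot [0.5801 0.0831 0.0286] [0.57978548 0.0834383  0.03      ]
handle [0.4729 0.2464 0.0805] [0.47621459 0.24349018 0.098     ] [0.47217882 0.24861625 0.098     ]
t 7.03 p [0.5579 0.1317 0.3357] o [ 2.218e+00  2.224e+00 -1.000e-03] w 0.0564 F [ 0.1 -0.2 -1.3] g 25.0
shift cm [ 0.28  0.32 27.77]
t: 7.65
eef_pos: [0.5576, 0.1311, 0.1117]
orientation: [-2.235, -2.199, 0.011]
wrist_force: [-0.3, 0.2, -1.2]
width: 0.0563
gripper_force: 25.0
```

```bash
python3 -m pendant '[{"tx":0,"ty":0.2,"tz":4.0,"wx":0,"wy":0,"wz":0},{"tx":0,"ty":0,"tz":0,"wx":0,"wy":0,"wz":0},{"tx":0,"ty":0,"tz":0,"wx":0,"wy":0,"wz":0}]'; python3 -c "
from h import *
st();to([.561,.1343,.059])"
```

```text
t: 8.02
eef_pos: [0.5646, 0.1328, 0.0784]
orientation: [2.236, 2.204, 0.004]
wrist_force: [0.4, 0.3, -0.5]
width: 0.056
gripper_force: 25.0
t 8.03 p [0.5646 0.1328 0.0784] o [2.236 2.204 0.004] w 0.056 F [ 0.4  0.3 -0.5] g 25.0
shift cm [ 0.15 -0.37  1.94]
```

```bash
python3 -m pendant '[{"tx":0.1,"ty":-0.2,"tz":1.4,"wx":0,"wy":0,"wz":0},{"tx":0,"ty":0,"tz":0.3,"wx":0,"wy":0,"wz":0},{"tx":0,"ty":0,"tz":0,"wx":0,"wy":0,"wz":0},{"tx":0,"ty":0,"tz":0,"wx":0,"wy":0,"wz":0}]'; python3 -m pendant '[{"tx":0,"ty":0,"tz":0.15,"wx":0,"wy":0,"wz":0},{"tx":0,"ty":0,"tz":0,"wx":0,"wy":0,"wz":0}]'
```

```text
t: 8.52
eef_pos: [0.5611, 0.1344, 0.0589]
orientation: [2.237, 2.206, 0.0]
wrist_force: [-0.2, -0.3, -1.1]
width: 0.0565
gripper_force: 25.0
t: 8.78
eef_pos: [0.5614, 0.1344, 0.0581]
orientation: [2.237, 2.206, 0.001]
wrist_force: [-2.4, -0.1, 4.9]
width: 0.0565
gripper_force: 25.0
```

Contact: the wrist force jumped to +5 N upward. Now I'll release it and go up.

```bash
python3 -m pendant '[{"tx":0,"ty":0,"tz":0,"wx":0,"wy":0,"wz":0},{"tx":0,"ty":0,"tz":0,"wx":0,"wy":0,"wz":0},{"tx":0,"ty":0,"tz":0,"wx":0,"wy":0,"wz":0}]' 8.0; python3 -m pendant '[{"tx":0,"ty":0,"tz":-4,"wx":0,"wy":0,"wz":0},{"tx":0,"ty":0,"tz":-6,"wx":0,"wy":0,"wz":0},{"tx":0,"ty":0,"tz":-6,"wx":0,"wy":0,"wz":0},{"tx":0,"ty":0,"tz":-6,"wx":0,"wy":0,"wz":0},{"tx":-3,"ty":0,"tz":-5,"wx":0,"wy":0,"wz":0}]' 8.5 | head -3;  python3 -m pendant '[{"tx":-6,"ty":0,"tz":0,"wx":0,"wy":0,"wz":0},{"tx":-6,"ty":0,"tz":0,"wx":0,"wy":0,"wz":0},{"tx":-6,"ty":-1,"tz":0,"wx":0,"wy":0,"wz":0},{"tx":-6,"ty":-3,"tz":0,"wx":0,"wy":0,"wz":0},{"tx":-6,"ty":-4,"tz":0,"wx":0,"wy":0,"wz":0}]' | head -3; python3 -m pendant '[{"tx":-6,"ty":-5,"tz":0,"wx":0,"wy":0,"wz":0},{"tx":-6,"ty":-1,"tz":2,"wx":0,"wy":0,"wz":0},{"tx":-2,"ty":0,"tz":4,"wx":0,"wy":0,"wz":0},{"tx":0,"ty":0,"tz":6,"wx":0,"wy":0,"wz":0},{"tx":0,"ty":0,"tz":0,"wx":0,"wy":0,"wz":0}]'; python3 -c "
from h import *
s=st();to([.42,-.341,.037])
snap('wrist','w6',scale=1.25);crop('w6','w6c',(40,100,300,280),2.5)"
```

```text
t: 9.15
eef_pos: [0.561, 0.1343, 0.0571]
orientation: [-2.237, -2.206, 0.0]
wrist_force: [-0.7, 0.4, 0.1]
width: 0.0797
gripper_force: 0.0
t: 9.78
eef_pos: [0.5606, 0.1053, 0.33]
orientation: [2.233, 2.208, 0.003]
t: 10.4
eef_pos: [0.4829, -0.1844, 0.327]
orientation: [2.237, 2.206, -0.0]
t: 11.02
eef_pos: [0.4298, -0.3062, 0.2032]
orientation: [-2.23, -2.198, -0.001]
wrist_force: [-0.6, 0.6, -0.1]
width: 0.0851
gripper_force: 0.0
t 11.03 p [ 0.4298 -0.3062  0.2032] o [-2.230e+00 -2.198e+00 -1.000e-03] w 0.0851 F [-0.6  0.6 -0.1] g 0.0
shift cm [-3.63 -0.81 16.6 ]
```

View pics/w6.png

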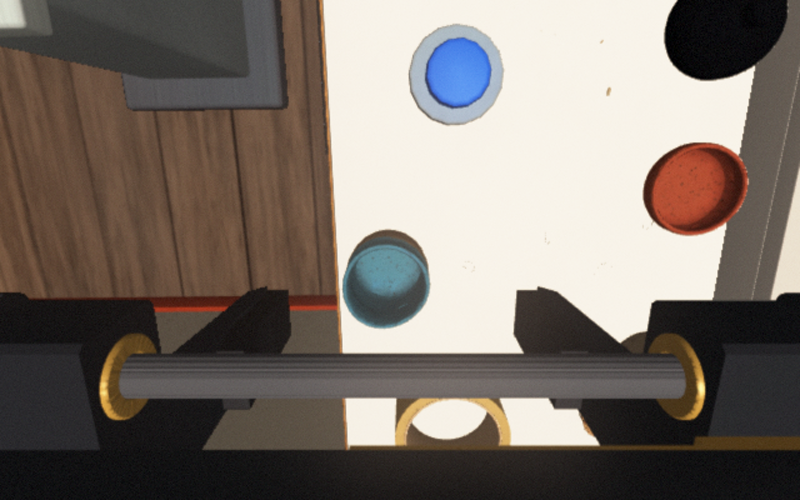

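w6 shows the big tumbler's rim centre at (387,285).

```bash
python3 -c "
from h import *
k=.8
p=onz('w6',387*k,285*k,.062);print(p,tri(('w6',387*k,285*k),('w3',340*k,201*k)));st();to([p[0],p[1],.037])"
```

```text
[ 0.41881061 -0.34182289  0.062     ] [ 0.41930741 -0.34194403  0.06083418]
t 11.07 p [ 0.4315 -0.3075  0.2066] o [-2.234 -2.202 -0.   ] w 0.0852 F [ 0.7 -0.2  0.5] g 0.0
shift cm [-3.5  -1.17 16.95]
```

```bash
python3 -m pendant '[{"tx":-3.5,"ty":-1.2,"tz":0,"wx":0,"wy":0,"wz":0},{"tx":0,"ty":0,"tz":5,"wx":0,"wy":0,"wz":0},{"tx":0,"ty":0,"tz":5,"wx":0,"wy":0,"wz":0},{"tx":0,"ty":0,"tz":0,"wx":0,"wy":0,"wz":0},{"tx":0,"ty":0,"tz":0,"wx":0,"wy":0,"wz":0}]' | head -3; python3 -m pendant '[{"tx":0,"ty":0,"tz":3.5,"wx":0,"wy":0,"wz":0},{"tx":0,"ty":0,"tz":3.4,"wx":0,"wy":0,"wz":0},{"tx":0,"ty":0,"tz":0,"wx":0,"wy":0,"wz":0},{"tx":0,"ty":0,"tz":0,"wx":0,"wy":0,"wz":0}]'; python3 -m pendant '[{"tx":0,"ty":0,"tz":0,"wx":0,"wy":0,"wz":0},{"tx":0,"ty":0,"tz":0,"wx":0,"wy":0,"wz":0},{"tx":0,"ty":0,"tz":0,"wx":0,"wy":0,"wz":0},{"tx":0,"ty":0,"tz":0,"wx":0,"wy":0,"wz":0}]' 4.5 25
```

```text
t: 11.7
eef_pos: [0.4216, -0.3448, 0.1111]
orientation: [2.233, 2.203, -0.001]
t: 12.2
eef_pos: [0.4214, -0.3449, 0.0416]
orientation: [2.234, 2.203, -0.001]
wrist_force: [1.1, 0.1, 0.7]
width: 0.0852
gripper_force: 0.0
t: 12.7
eef_pos: [0.4202, -0.3437, 0.0397]
orientation: [2.236, 2.205, -0.001]
wrist_force: [-2.5, 0.7, 6.7]
width: 0.0617
gripper_force: 25.0
```

```bash
python3 -m pendant '[{"tx":0,"ty":0,"tz":-5,"wx":0,"wy":0,"wz":0},{"tx":0,"ty":0,"tz":-6,"wx":0,"wy":0,"wz":0},{"tx":0,"ty":0,"tz":-6,"wx":0,"wy":0,"wz":0},{"tx":0,"ty":0,"tz":-6,"wx":0,"wy":0,"wz":0},{"tx":2,"ty":0,"tz":-5,"wx":0,"wy":0,"wz":0}]'|head -2; python3 -m pendant '[{"tx":5,"ty":0,"tz":-2,"wx":0,"wy":0,"wz":0},{"tx":6,"ty":1,"tz":0,"wx":0,"wy":0,"wz":0},{"tx":6,"ty":1,"tz":0,"wx":0,"wy":0,"wz":0},{"tx":6,"ty":1,"tz":0,"wx":0,"wy":0,"wz":0},{"tx":6,"ty":1,"tz":0,"wx":0,"wy":0,"wz":0}]' |head -4;python3 -m pendant '[{"tx":6,"ty":1,"tz":0,"wx":0,"wy":0,"wz":0},{"tx":6,"ty":2,"tz":0,"wx":0,"wy":0,"wz":0},{"tx":6,"ty":2,"tz":0,"wx":0,"wy":0,"wz":0},{"tx":6,"ty":2,"tz":0,"wx":0,"wy":0,"wz":0},{"tx":0,"ty":2,"tz":0,"wx":0,"wy":0,"wz":0}]' |head -2;  python3 -m pendant '[{"tx":0,"ty":0,"tz":6,"wx":0,"wy":0,"wz":0},{"tx":0,"ty":0,"tz":6,"wx":0,"wy":0,"wz":0},{"tx":0,"ty":0,"tz":0,"wx":0,"wy":0,"wz":0},{"tx":0,"ty":0,"tz":0,"wx":0,"wy":0,"wz":0}]'; python3 -c "
from h import *
s=st();to([.562,.2043,.0605]); teal()
snap('wrist','w7',scale=1.25)"
```

```text
t: 13.32
eef_pos: [0.4201, -0.3238, 0.3212]
t: 13.95
eef_pos: [0.464, -0.0318, 0.3387]
orientation: [2.237, 2.205, 0.001]
wrist_force: [1.3, 0.1, -1.9]
t: 14.58
eef_pos: [0.5563, 0.2073, 0.338]
t: 15.08
eef_pos: [0.558, 0.2029, 0.2209]
orientation: [2.236, 2.205, 0.003]
wrist_force: [-0.4, -0.2, 0.0]
width: 0.0613
gripper_force: 25.0
t 15.07 p [0.558  0.2029 0.2209] o [2.236 2.205 0.003] w 0.0613 F [-0.4 -0.2  0. ] g 25.0
shift cm [ 0.14  0.36 16.05]
teal px 304.0 381.1 r 39.3 [ 0.0078 -0.0089]
teal px 369.3 222.4 r 8.5 [ 0.4688 -0.1957]
teal px 259.5 190.0 r 8.3 [0.5607 0.1313]
teal px 199.5 275.4 r 129.4 [0.3077 0.3011]
```

View pics/w7.png

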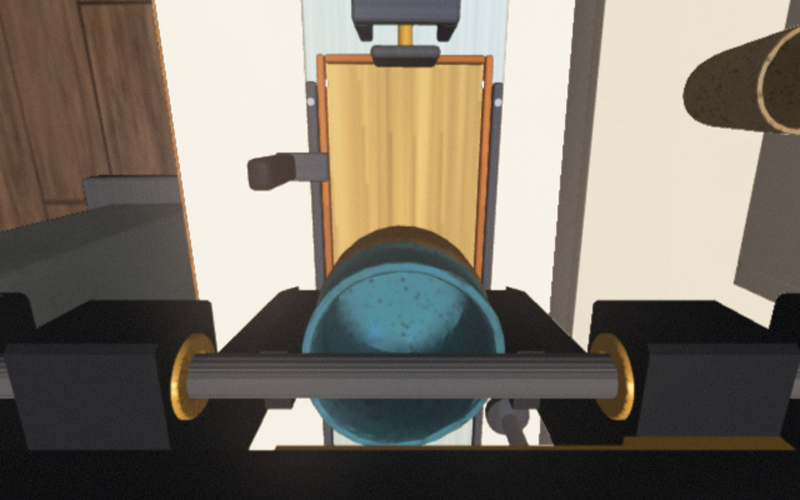

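w7 shows the larger tumbler over the free middle slot. The top view puts the first tumbler at (0.561, 0.131), so it is still in its slot.

```bash
python3 -m pendant '[{"tx":0.3,"ty":0.3,"tz":6,"wx":0,"wy":0,"wz":0},{"tx":0,"ty":0,"tz":5,"wx":0,"wy":0,"wz":0},{"tx":0,"ty":0,"tz":3,"wx":0,"wy":0,"wz":0},{"tx":0,"ty":0,"tz":0,"wx":0,"wy":0,"wz":0},{"tx":0,"ty":0,"tz":0,"wx":0,"wy":0,"wz":0}]';python3 -m pendant '[{"tx":0,"ty":0,"tz":1.3,"wx":0,"wy":0,"wz":0},{"tx":0,"ty":0,"tz":0.4,"wx":0,"wy":0,"wz":0},{"tx":0,"ty":0,"tz":0,"wx":0,"wy":0,"wz":0},{"tx":0,"ty":0,"tz":0,"wx":0,"wy":0,"wz":0}]'
```

```text
t: 15.8
eef_pos: [0.5621, 0.206, 0.0816]
orientation: [2.235, 2.204, 0.006]
wrist_force: [0.8, 1.0, -0.9]
width: 0.0612
gripper_force: 25.0
t: 16.3
eef_pos: [0.56, 0.2057, 0.0619]
orientation: [2.237, 2.206, 0.0]
wrist_force: [0.2, 0.0, -1.6]
width: 0.0616
gripper_force: 25.0
```

```bash
python3 -m pendant '[{"tx":0,"ty":0,"tz":0.2,"wx":0,"wy":0,"wz":0},{"tx":0,"ty":0,"tz":0,"wx":0,"wy":0,"wz":0}]';python3 -m pendant '[{"tx":0,"ty":0,"tz":0.1,"wx":0,"wy":0,"wz":0},{"tx":0,"ty":0,"tz":0,"wx":0,"wy":0,"wz":0}]' | tail -4
```

```text
t: 16.55
eef_pos: [0.56, 0.2058, 0.0597]
orientation: [2.237, 2.206, 0.0]
wrist_force: [-0.7, -0.3, -1.0]
width: 0.0615
gripper_force: 25.0
orientation: [2.237, 2.206, 0.0]
wrist_force: [-2.0, -0.5, 7.0]
width: 0.0613
gripper_force: 25.0
```

```bash
python3 -m pendant '[{"tx":0,"ty":0,"tz":0,"wx":0,"wy":0,"wz":0},{"tx":0,"ty":0,"tz":0,"wx":0,"wy":0,"wz":0},{"tx":0,"ty":0,"tz":0,"wx":0,"wy":0,"wz":0}]' 8.2; python3 -m pendant '[{"tx":0,"ty":0,"tz":-4,"wx":0,"wy":0,"wz":0},{"tx":0,"ty":0,"tz":-6,"wx":0,"wy":0,"wz":0},{"tx":4,"ty":0,"tz":-6,"wx":0,"wy":0,"wz":0},{"tx":6,"ty":0,"tz":0,"wx":0,"wy":0,"wz":0},{"tx":6,"ty":0,"tz":0,"wx":0,"wy":0,"wz":0}]' 7 | head -3;python3 -m pendant '[{"tx":2,"ty":0,"tz":0,"wx":0,"wy":0,"wz":0},{"tx":0,"ty":0,"tz":0,"wx":0,"wy":0,"wz":0},{"tx":0,"ty":0,"tz":0,"wx":0,"wy":0,"wz":0}]' | head -3; python3 -c "
from h import *
s=st();
snap('wrist','w8',scale=1.25)"
```

```text
t: 17.18
eef_pos: [0.5599, 0.2057, 0.0586]
orientation: [-2.237, -2.206, 0.0]
wrist_force: [-0.5, 0.4, 0.1]
width: 0.0822
gripper_force: 0.0
t: 17.8
eef_pos: [0.5627, 0.3618, 0.2122]
orientation: [2.238, 2.204, 0.004]
t: 18.18
eef_pos: [0.5625, 0.3788, 0.2103]
orientation: [2.238, 2.204, -0.002]
t 18.18 p [0.5625 0.3788 0.2103] o [ 2.238e+00  2.204e+00 -2.000e-03] w 0.07 F [0.3 0.1 0.4] g 0.0
```

View pics/w8.png

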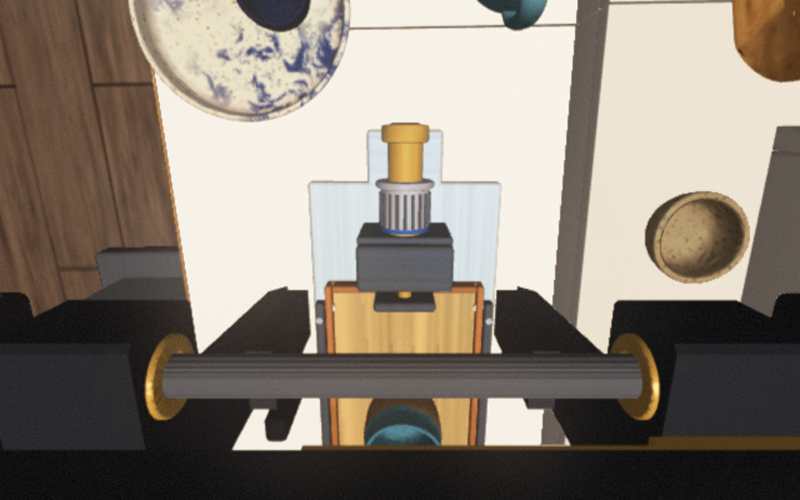

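w8 shows the coupler's knurled sleeve centred on u≈405, from v≈187 (at the rim) to 233. The block's top rear edge is at v≈224.

```bash
python3 -c "
from h import *
k=.8
r=onz('w8',405*k,189*k,.0635);b=onz('w8',405*k,224*k,.07);print(r,b, r[1]-.016,b[1]+.02, onz('w8',406*k,134*k,.06))
y=(r[1]-.016+b[1]+.02)/2
st();to([r[0],y,.038])"
```

```text
[0.56603651 0.40822407 0.0635    ] [0.56565007 0.38554403 0.07      ] 0.3922240668745715 0.4055440312122158 [0.56726066 0.44403799 0.06      ]
t 18.23 p [0.5627 0.3786 0.2104] o [ 2.239e+00  2.204e+00 -1.000e-03] w 0.0696 F [ 0.6 -0.9  0.5] g 0.0
shift cm [ 2.05  0.31 17.24]
```

```bash
python3 -c "
from h import *
k=.8
crop('w8','w8c',(270,90,370,250),3.7)
for v in (186,189,192):print('rim',onz('w8',405*k,v*k,.066)[1]-.016)
for v in (241,243):print('blk',onz('w8',405*k,v*k,.07)[1]+.02)"
```

```text
rim 0.39456016243572994
rim 0.3925599381545379
rim 0.3905522922229106
blk 0.39372448039883934
blk 0.3923170746693818
```

View pics/w8c.png

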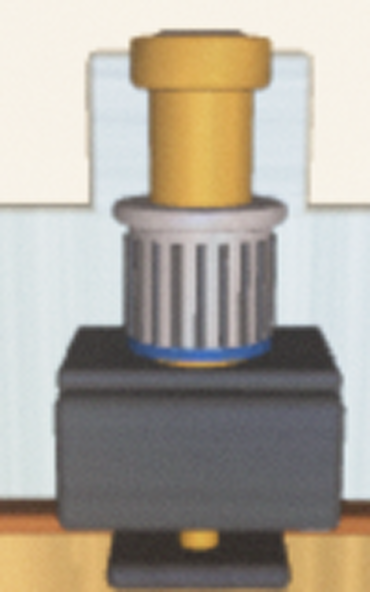

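The grip point comes out consistently at (0.566, 0.393, 0.046).

```bash
python3 -m pendant '[{"tx":1.6,"ty":0.3,"tz":4,"wx":0,"wy":0,"wz":0},{"tx":0,"ty":0,"tz":6,"wx":0,"wy":0,"wz":0},{"tx":0,"ty":0,"tz":4,"wx":0,"wy":0,"wz":0},{"tx":0,"ty":0,"tz":3.2,"wx":0,"wy":0,"wz":0},{"tx":0,"ty":0,"tz":0,"wx":0,"wy":0,"wz":0}]' 6.5|head -4;python3 -m pendant '[{"tx":0,"ty":0,"tz":0,"wx":0,"wy":0,"wz":0},{"tx":0,"ty":0,"tz":0,"wx":0,"wy":0,"wz":0},{"tx":0,"ty":0,"tz":0,"wx":0,"wy":0,"wz":0},{"tx":0,"ty":0,"tz":0,"wx":0,"wy":0,"wz":0},{"tx":0,"ty":0,"tz":0,"wx":0,"wy":0,"wz":0}]' 2 40
```

```text
t: 18.85
eef_pos: [0.5638, 0.3936, 0.0356]
orientation: [-2.238, -2.202, 0.01]
wrist_force: [-0.8, -1.1, 1.3]
t: 19.48
eef_pos: [0.5646, 0.3968, 0.0402]
orientation: [-2.236, -2.206, 0.002]
wrist_force: [-6.1, -1.4, 6.1]
width: 0.0337
gripper_force: 40.0
```

```bash
python3 -m pendant '[{"tx":0.4,"ty":0,"tz":0,"wx":0,"wy":0,"wz":0},{"tx":0.4,"ty":0,"tz":0,"wx":0,"wy":0,"wz":0},{"tx":0,"ty":0,"tz":0,"wx":0,"wy":0,"wz":0}]'|head -4;python3 -m pendant '[{"tx":0.3,"ty":0,"tz":0,"wx":0,"wy":0,"wz":0},{"tx":0.3,"ty":0,"tz":0,"wx":0,"wy":0,"wz":0},{"tx":0.1,"ty":0,"tz":0,"wx":0,"wy":0,"wz":0},{"tx":0,"ty":0,"tz":0,"wx":0,"wy":0,"wz":0}]'
```

```text
t: 19.85
eef_pos: [0.5648, 0.4044, 0.0401]
orientation: [-2.236, -2.206, 0.003]
wrist_force: [-6.9, -3.6, 8.6]
t: 20.35
eef_pos: [0.5649, 0.4109, 0.0401]
orientation: [-2.236, -2.206, 0.004]
wrist_force: [-5.5, -4.4, 8.2]
width: 0.0339
gripper_force: 40.0
```

```bash
python3 -m pendant '[{"tx":0.1,"ty":0,"tz":0,"wx":0,"wy":0,"wz":0},{"tx":0.05,"ty":0,"tz":0,"wx":0,"wy":0,"wz":0},{"tx":0,"ty":0,"tz":0,"wx":0,"wy":0,"wz":0},{"tx":0,"ty":0,"tz":0,"wx":0,"wy":0,"wz":0}]'|head -4;python3 -m pendant '[{"tx":0.1,"ty":0,"tz":0,"wx":0,"wy":0,"wz":0},{"tx":0,"ty":0,"tz":0,"wx":0,"wy":0,"wz":0},{"tx":0,"ty":0,"tz":0,"wx":0,"wy":0,"wz":0},{"tx":0,"ty":0,"tz":0,"wx":0,"wy":0,"wz":0}]'; python3 -c "
from h import *
snap('wrist','w9'); snap('top','t2'); crop('t2','t2c',(140,150,350,240),3.8)"
```

```text
t: 20.85
eef_pos: [0.5649, 0.4118, 0.0401]
orientation: [2.236, 2.206, -0.005]
wrist_force: [-5.7, -7.6, 9.1]
t: 21.35
eef_pos: [0.5649, 0.4119, 0.0401]
orientation: [2.236, 2.206, -0.007]
wrist_force: [-7.8, -9.9, 11.5]
width: 0.0337
gripper_force: 40.0
```

View pics/t2c.png

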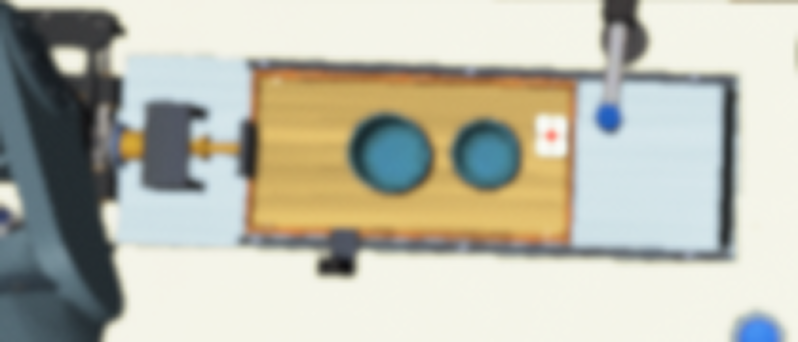

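The sleeve is hard against its back stop, the tray has popped out (spot now at crop (551,135)) and both tumblers stand. Let the sleeve go.

```bash
python3 -m pendant '[{"tx":0,"ty":0,"tz":0,"wx":0,"wy":0,"wz":0},{"tx":0,"ty":0,"tz":0,"wx":0,"wy":0,"wz":0},{"tx":0,"ty":0,"tz":0,"wx":0,"wy":0,"wz":0},{"tx":0,"ty":0,"tz":0,"wx":0,"wy":0,"wz":0}]' 6.8;python3 -m pendant '[{"tx":0,"ty":0,"tz":-5,"wx":0,"wy":0,"wz":0},{"tx":0,"ty":0,"tz":-6,"wx":0,"wy":0,"wz":0},{"tx":0,"ty":0,"tz":-6,"wx":0,"wy":0,"wz":0},{"tx":0,"ty":0,"tz":0,"wx":0,"wy":0,"wz":0}]'|head -4; python3 -c "
from h import *
st()
c=snap('top','t3')
# red spot
def red(f):
    im=np.load(f'cal_{f}.npz')['im'].astype(int); m=((im[...,0]>180)&(im[...,1]<120)&(im[...,2]<120)).astype(np.uint8)
    n,l,s,ce=cv2.connectedComponentsWithStats(m)
    for i in range(1,n):
        if 2<s[i,4]<80: p=onz(f,*ce[i],.03); 
        else: continue
        if -.05<p[1]<.12 and .5<p[0]<.65: print(f,ce[i],s[i,4],np.round(p,4))
for f in('top','t2','t3'): red(f)
crop('t3','t3c',(140,150,350,240),3.8)
"
```

```text
t: 21.95
eef_pos: [0.5658, 0.4141, 0.0389]
orientation: [-2.237, -2.206, -0.001]
wrist_force: [-0.4, -0.3, -0.2]
width: 0.0677
gripper_force: 0.0
t: 22.45
eef_pos: [0.569, 0.4157, 0.2166]
orientation: [2.234, 2.204, 0.019]
wrist_force: [0.3, -0.0, 0.1]
t 22.45 p [0.569  0.4157 0.2166] o [2.234 2.204 0.019] w 0.068 F [ 0.3 -0.   0.1] g 0.0
```

View pics/t3c.png

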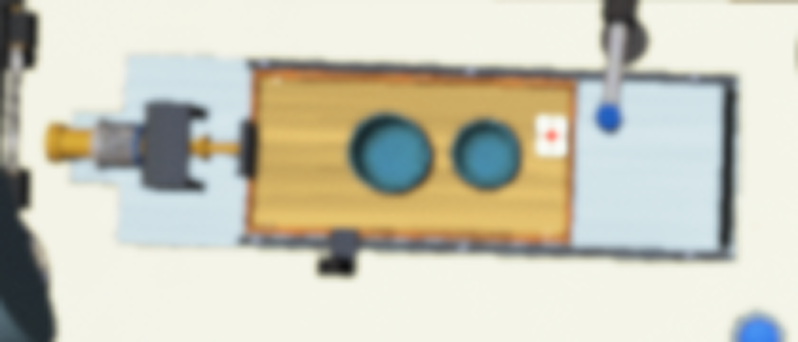

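t3c shows the sleeve back forward and the tray out by about 25 mm with both tumblers upright; spot at crop (551,135). That was my 14th picture, so from here on I'll measure with image code only.

```bash
cat >> h.py <<'E'
def brass(f,guess=(.578,.0075,.118),rad=14):
    d=np.load(f'cal_{f}.npz'); im=d['im']; hsv=cv2.cvtColor(im,cv2.COLOR_RGB2HSV).astype(int)
    g=proj(f,np.array(guess)); print(f,'guess px',np.round(g,1))
    m=((hsv[...,0]>8)&(hsv[...,0]<32)&(hsv[...,1]>90)&(hsv[...,2]>40))
    u0,v0=int(g[0]),int(g[1])
    for v in range(max(0,v0-rad),min(400,v0+rad)):
        row=m[v,u0-rad:u0+rad]
        if row.any(): x=np.nonzero(row)[0]+u0-rad; print(v,x.min(),x.max(),len(x))
def redspot(f,guess,rad=25):
    im=np.load(f'cal_{f}.npz')['im'].astype(int); g=proj(f,np.array(guess)); u0,v0=np.round(g).astype(int)
    w=np.clip(im[...,0]-np.maximum(im[...,1],im[...,2])-60,0,None).astype(float)
    M=np.zeros_like(w); M[max(0,v0-rad):v0+rad,max(0,u0-rad):u0+rad]=1; w*=M*(im[...,0]>140)*(im[...,2]>im[...,1]-25)
    V,U=np.indices(w.shape); c=((w*U).sum()/w.sum(),(w*V).sum()/w.sum()); print(f,'spot px',np.round(c,2),'n',int((w>0).sum()),np.round(onz(f,*c,.030),4)); return c
E
python3 - <<'E'
from h import *
brass('w2'); brass('w1')
redspot('w2',(.58,.083,.03)); redspot('top',(.58,.083,.03),10); redspot('t3',(.58,.058,.03),10); redspot('w5',(.58,.083,.03))
E
```

```text
w2 guess px [318.7 189.5]
187 318 319 2
188 318 320 3
189 316 322 7
190 315 321 7
191 314 324 9
192 313 324 3
w1 guess px [428.2 326.5]
322 427 427 1
323 427 428 2
324 427 428 2
325 428 429 2
326 428 430 3
327 428 431 4
328 429 432 4
329 429 433 5
330 429 434 6
331 428 435 8
332 428 436 9
333 429 437 9
334 429 437 9
335 429 438 10
336 429 439 11
337 429 440 12
338 429 441 13
339 430 441 12
w2 spot px [320.22 117.26] n 60 [0.5797 0.0837 0.03  ]
top spot px [276.62 184.86] n 5 [0.5789 0.0828 0.03  ]
t3 spot px [284.58 185.33] n 5 [0.5778 0.0587 0.03  ]
w5 spot px [336.56 193.61] n 56 [0.5795 0.0834 0.03  ]
```

Run:
```python
from h import *
for a in (185.5,186.5,187.5): print(np.round(tri(('w2',319,a),('w1',427.2,321.5)),4),np.round(onz('w2',319,a,.112),4))
print(np.round(onz('w1',427.2,321.5,.112),4))
im=np.load('cal_w2.npz')['im']
for v in range(180,192): print(v,[tuple(int(z) for z in im[v,u]) for u in (316,319,322)])
# handle point predicted now
th=-.02; c,s=np.cos(th),np.sin(th); M=np.array([[c,-s],[s,c]])
t=np.array([.5797,.0589])-M@[.020,-.111]; print('tray',t,'handle',t+M@[-.09,.049])
st(); to(np.append(t+M@[-.09,.049],.15))
```

```text
[0.5782 0.0107 0.1123] [0.5783 0.0107 0.112 ]
[0.5785 0.0094 0.1109] [0.5783 0.0095 0.112 ]
[0.5787 0.0081 0.1095] [0.5783 0.0083 0.112 ]
[0.5783 0.0104 0.112 ]
180 [(219, 230, 228), (223, 231, 230), (226, 233, 231)]
181 [(221, 231, 230), (225, 233, 231), (222, 229, 230)]
182 [(219, 229, 227), (223, 232, 230), (223, 231, 231)]
183 [(222, 231, 228), (223, 230, 229), (225, 232, 232)]
184 [(220, 230, 228), (208, 218, 214), (224, 232, 230)]
185 [(218, 228, 226), (148, 145, 130), (223, 230, 231)]
186 [(205, 215, 210), (100, 88, 67), (212, 224, 219)]
187 [(151, 150, 134), (101, 84, 63), (183, 186, 179)]
188 [(105, 94, 71), (94, 83, 58), (119, 109, 90)]
189 [(99, 84, 63), (100, 86, 64), (101, 84, 63)]
190 [(103, 87, 66), (98, 81, 59), (100, 84, 65)]
191 [(101, 86, 63), (97, 81, 59), (97, 84, 61)]
tray [0.56192385 0.17027777] handle [0.47292179 0.22106785]
t 22.5 p [0.5673 0.4148 0.2125] o [2.235 2.205 0.01 ] w 0.0679 F [ 0.   0.2 -1.1] g 0.0
shift cm [-19.52  -9.2    6.14]
```

```bash
python3 -m pendant '[{"tx":-5,"ty":-3,"tz":0,"wx":0,"wy":0,"wz":0},{"tx":-5,"ty":-3,"tz":0,"wx":0,"wy":0,"wz":0},{"tx":-5,"ty":-3,"tz":0,"wx":0,"wy":0,"wz":0},{"tx":-4.5,"ty":-0.2,"tz":0,"wx":0,"wy":0,"wz":0},{"tx":0,"ty":0,"tz":0,"wx":0,"wy":0,"wz":-0.171}]' 5 30|head -4; python3 -m pendant '[{"tx":0,"ty":0,"tz":0,"wx":0,"wy":0,"wz":-0.175},{"tx":0,"ty":0,"tz":0,"wx":0,"wy":0,"wz":-0.175},{"tx":0,"ty":0,"tz":0,"wx":0,"wy":0,"wz":-0.175},{"tx":0,"ty":0,"tz":0,"wx":0,"wy":0,"wz":-0.175},{"tx":0,"ty":0,"tz":0,"wx":0,"wy":0,"wz":-0.175}]'|head -2;python3 -m pendant '[{"tx":0,"ty":0,"tz":0,"wx":0,"wy":0,"wz":-0.175},{"tx":0,"ty":0,"tz":0,"wx":0,"wy":0,"wz":-0.175},{"tx":0,"ty":0,"tz":0,"wx":0,"wy":0,"wz":-0.175},{"tx":0,"ty":0,"tz":0,"wx":0,"wy":0,"wz":0},{"tx":0,"ty":0,"tz":0,"wx":0,"wy":0,"wz":0}]'
python3 - <<'E'
from h import *
s=st(); print(np.round(R.from_rotvec(s['orientation']).as_matrix(),3)); to([.473,.221,.068])
c=snap('wrist','w10'); print(np.round(c['cam_to_world'],3))
print([np.round(proj('w10',p),0) for p in ([.473,.221,.098],[.58,.058,.03],[.578,.01,.112],[.56,.11,.075])])
# dark handle top blob near prediction
g=np.round(proj('w10',[.473,.221,.098])).astype(int); im=c['color'].max(2)
print(g); sub=im[max(0,g[1]-40):g[1]+44:5,max(0,g[0]-44):g[0]+48:5]; print(sub)
E
```

```text
t: 23.12
eef_pos: [0.4696, 0.2175, 0.2068]
orientation: [-2.038, -2.388, 0.005]
wrist_force: [0.9, 0.1, 0.9]
t: 23.75
eef_pos: [0.4699, 0.2199, 0.2066]
t: 24.38
eef_pos: [0.4705, 0.2201, 0.2077]
orientation: [-0.027, -3.14, 0.001]
wrist_force: [-0.5, 0.5, 1.2]
width: 0.0502
gripper_force: 0.0
t 24.38 p [0.4705 0.2201 0.2077] o [-2.70e-02 -3.14e+00  1.00e-03] w 0.0502 F [-0.5  0.5  1.2] g 0.0
[[-1.     0.017 -0.002]
 [ 0.017  1.    -0.   ]
 [ 0.002 -0.    -1.   ]]
shift cm [-0.27  0.1  13.97]
[[ 0.019 -0.967 -0.256  0.406]
 [ 1.     0.019  0.005  0.222]
 [-0.    -0.256  0.967  0.343]
 [ 0.     0.     0.     1.   ]]
[array([321., 197.]), array([166., 282.]), array([ 60., 333.]), array([199., 287.])]
[321 197]
[[247 248 248 248 248 248 247 248 247 248 248 248 248 248 247 248 248 247
  248]
 [247 247 247 248 247 248 248 248 248 248 248 248 248 248 247 248 248 248
  248]
 [247 248 248 247 248 248 247 247 247 248 248 248 247 247 248 248 248 247
  248]
 [247 247 248 247 247 248 248  98  70  70  70 101 248 247 248 248 247 248
  247]
 [247 247 247 247 247 248 247  70  63  68  63  75 248 247 2
[... 294 characters left out ...]
  70  84  80  77  63 112 111 112 115 112 115
  111]
 [126 127 127 126 127 127 124  67  70  70  72  62 126 129 125 126 131 127
  130]
 [196 198 197 204 205 196 194  99 108 107 108 100 197 193 193 192 193 193
  195]
 [233 234 233 232 235 232 232 232 235 234 235 234 235 234 233 232 234 234
  234]
 [231 229 231 229 230 230 230 229 229 229 229 228 228 229 229 228 227 227
  227]
 [223 222 220 222 220 220 221 219 218 220 220 218 218 221 218 217 218 216
  217]
 [217 215 216 215 215 217 213 215 213 216 211 214 214 212 212 211 213 212
  211]
 [211 213 212 212 212 211 210 218 219 217 219 215 213 216 218 218 223 224
  221]
 [ 78  75  77  86 202 223 222 221 223 222 220 219 220 215 219 220 218 216
  217]]
```

The handle shows at u≈312–332, within 1 px of the prediction. Grip it.

```bash
python3 -m pendant '[{"tx":-0.2,"ty":0.1,"tz":4,"wx":0,"wy":0,"wz":0},{"tx":0,"ty":0,"tz":5,"wx":0,"wy":0,"wz":0},{"tx":0,"ty":0,"tz":3,"wx":0,"wy":0,"wz":0},{"tx":0,"ty":0,"tz":1.9,"wx":0,"wy":0,"wz":0},{"tx":0,"ty":0,"tz":0,"wx":0,"wy":0,"wz":0}]'; python3 -m pendant '[{"tx":0,"ty":0,"tz":0,"wx":0,"wy":0,"wz":0},{"tx":0,"ty":0,"tz":0,"wx":0,"wy":0,"wz":0},{"tx":0,"ty":0,"tz":0,"wx":0,"wy":0,"wz":0},{"tx":0,"ty":0,"tz":0,"wx":0,"wy":0,"wz":0}]' 1 30;  python3 - <<'E'
from h import *
snap('wrist','w11'); snap('top','t4'); redspot('t4',(.58,.058,.03),10); redspot('w11',(.58,.058,.03)); print(proj('w11',[.58,.058,.03]),proj('w11',[.578,.01,.112]))
E
```

```text
t: 25.05
eef_pos: [0.4717, 0.2208, 0.0681]
orientation: [-0.024, -3.138, 0.001]
wrist_force: [0.5, -0.6, 0.2]
width: 0.05
gripper_force: 0.0
t: 25.55
eef_pos: [0.4736, 0.2212, 0.0705]
orientation: [0.022, 3.14, 0.0]
wrist_force: [-0.3, -0.3, 3.3]
width: 0.0196
gripper_force: 30.0
t4 spot px [284.47 185.53] n 4 [0.5772 0.059  0.03  ]
w11 spot px [nan nan] n 0 [nan nan nan]
[ 67.47607399 385.62947161] [-201.0911776   548.01913339]h.py:52: RuntimeWarning: invalid value encountered in scalar divide
  V,U=np.indices(w.shape); c=((w*U).sum()/w.sum(),(w*V).sum()/w.sum()); print(f,'spot px',np.round(c,2),'n',int((w>0).sum()),np.round(onz(f,*c,.030),4)); return c
```

```bash
python3 -m pendant '[{"tx":0,"ty":-0.5,"tz":0,"wx":0,"wy":0,"wz":0},{"tx":0,"ty":-1,"tz":0,"wx":0,"wy":0,"wz":0},{"tx":0,"ty":-1,"tz":0,"wx":0,"wy":0,"wz":0},{"tx":0,"ty":-1,"tz":0,"wx":0,"wy":0,"wz":0},{"tx":0,"ty":-1,"tz":0,"wx":0,"wy":0,"wz":0}]'|head -4; python3 -m pendant '[{"tx":0,"ty":-0.4,"tz":0,"wx":0,"wy":0,"wz":0},{"tx":0,"ty":0,"tz":0,"wx":0,"wy":0,"wz":0},{"tx":0,"ty":0,"tz":0,"wx":0,"wy":0,"wz":0}]';  python3 - <<'E'
from h import *
snap('top','t5'); redspot('t5',(.58,.012,.03),10); print(proj('t5',[.578,.01,.112]),proj('t5',[.578,.01,.03])); snap('side','s5'); redspot('s5',(.578,.01,.03),8)
im=np.load('cal_s5.npz')['im']; g=proj('s5',[.578,.01,.03]); print(g,proj('s5',[.578,.01,.112]),proj('s5',[.578,.02,.112]))
E
```

```text
t: 26.28
eef_pos: [0.4732, 0.1761, 0.0705]
orientation: [0.021, 3.14, 0.001]
wrist_force: [-0.3, 3.7, 6.9]
t: 26.65
eef_pos: [0.4733, 0.1716, 0.0705]
orientation: [0.021, 3.14, -0.001]
wrist_force: [-0.8, -1.6, 6.2]
width: 0.02
gripper_force: 30.0
t5 spot px [300.44 185.29] n 5 [0.5786 0.0108 0.03  ]
[300.05603567 183.03528975] [300.69631846 185.4946617 ]
s5 spot px [348.5 223. ] n 2 [0.5792 0.0099 0.03  ]
[348.40688345 222.81258284] [348.50669104 204.36890254] [351.14723391 203.83198066]
```

```bash
python3 -m pendant '[{"tx":0,"ty":0,"tz":0,"wx":0,"wy":0,"wz":0},{"tx":0,"ty":0,"tz":0,"wx":0,"wy":0,"wz":0},{"tx":0,"ty":0,"tz":-3,"wx":0,"wy":0,"wz":0},{"tx":0,"ty":0,"tz":-6,"wx":0,"wy":0,"wz":0},{"tx":0,"ty":-2,"tz":-6,"wx":0,"wy":0,"wz":0}]' 5|head -4; python3 -m pendant '[{"tx":0,"ty":-5,"tz":-6,"wx":0,"wy":0,"wz":0},{"tx":0,"ty":-5,"tz":-5,"wx":0,"wy":0,"wz":0},{"tx":0,"ty":0,"tz":0,"wx":0,"wy":0,"wz":0},{"tx":0,"ty":0,"tz":0,"wx":0,"wy":0,"wz":0},{"tx":0,"ty":0,"tz":0,"wx":0,"wy":0,"wz":0}]'|head -3;  python3 - <<'E'
from h import *
st();c=snap('wrist','w12'); snap('wrist','w12b')
for f in('w12','w12b'): redspot(f,(.578,.01,.03))
im=c['color']; g=np.round(proj('w12',[.5783,.0098,.112])).astype(int); print('tip pred',proj('w12',[.5783,.0098,.112]),'spot pred',proj('w12',[.5783,.0098,.03]))
print(im[g[1]-16:g[1]+14,g[0]-14:g[0]+14,2])
print(im[g[1]-16:g[1]+14,g[0]-14:g[0]+14,0])
E
```

```text
t: 27.38
eef_pos: [0.4713, 0.1527, 0.2199]
orientation: [-0.019, -3.14, -0.0]
wrist_force: [0.4, 0.6, 0.4]
t: 28.0
eef_pos: [0.47, 0.0691, 0.3092]
orientation: [-0.02, -3.138, -0.001]
t 28.0 p [0.47   0.0691 0.3092] o [-2.000e-02 -3.138e+00 -1.000e-03] w 0.0501 F [-0.4  0.5 -0. ] g 0.0
w12 spot px [277.9  242.36] n 56 [0.5799 0.011  0.03  ]
w12b spot px [277.91 242.22] n 56 [0.5799 0.0111 0.03  ]
tip pred [267.34258439 270.54762501] spot pred [276.92157675 241.2774512 ]
[[ 38  38  40  39  36  39  39  34  36  37  33  33  38  38  40  42  48  72
  105 107 107 109 106 106 106 109 109 106]
 [ 36  40  38  36  38  37  39  38  37  37  36  37  39  35  34  37  50  66
  106 110 109 108 107 114 108 113 110 108]
 [ 35  41  35  36  38  41  35  35  37  32  36  37  33  31  39  36  48  68
  104 111 113 110 110 114 116 112 109 108]
 [ 37  33  37  39  37  36  39  38  36  39  36  36  38  36  36  36  48  67
  105 107 109 110 107 107 109 109 107 107]
 [ 34  32  31  37  37  40  34  35  40  33  34  29  34  34  35  37  44  64
  100 108 107 107 107 108 106 109 112 106]
 [ 37  37  35  42  38  38  37  38  35  3
[... 5696 characters left out ...]
 39  40  40  40  41  39  44  39  39  40  34  40  54  76  85  84  85  85
   86  90  86  88  87  89  89  91  91  90]
 [ 39  40  39  39  40  37  39  39  40  36  37  46  60  80  81  84  84  89
   86  83  85  87  89  88  91  88  86  88]
 [ 35  40  37  42  39  40  41  41  41  35  42  44  69  79  77  83  81  76
   81  81  85  84  83  84  81  84  82  85]
 [ 39  40  36  43  39  39  40  43  43  41  44  48  64  71  69  70  73  73
   73  72  69  76  73  71  71  70  74  68]
 [ 48  47  47  45  48  51  50  51  47  49  48  49  48  51  50  51  52  56
   48  51  52  53  56  55  51  52  51  58]
 [ 46  49  47  49  46  49  48  48  48  48  48  48  50  52  51  49  51  47
   52  50  51  47  56  54  53  52  54  52]]
```

```bash
python3 -m pendant '[{"tx":-5,"ty":-3,"tz":0,"wx":0,"wy":0,"wz":0},{"tx":-5,"ty":-3,"tz":0,"wx":0,"wy":0,"wz":0},{"tx":0,"ty":0,"tz":0,"wx":0,"wy":0,"wz":0},{"tx":0,"ty":0,"tz":0,"wx":0,"wy":0,"wz":0},{"tx":0,"ty":0,"tz":0,"wx":0,"wy":0,"wz":0}]'|head -3;  python3 - <<'E'
from h import *
st();c=snap('wrist','w13')
redspot('w13',(.578,.01,.03))
im=c['color']; g=np.round(proj('w13',[.5783,.0098,.112])).astype(int); print('tip pred',proj('w13',[.5783,.0098,.112]),'spot pred',proj('w13',[.5783,.0098,.03]))
hsv=cv2.cvtColor(im,cv2.COLOR_RGB2HSV)
print(g);print(im[g[1]-14:g[1]+16,g[0]-14:g[0]+15,2])
E
```

```text
t: 28.72
eef_pos: [0.5694, 0.0078, 0.3113]
orientation: [-0.02, -3.141, -0.0]
t 28.73 p [0.5694 0.0078 0.3113] o [-0.02  -3.141 -0.   ] w 0.0498 F [-0.2  0.   0.3] g 0.0
w13 spot px [323.29 166.89] n 63 [0.5799 0.0114 0.03  ]
tip pred [322.21500626 179.7079774 ] spot pred [322.03178254 165.67438964]
[322 180]
[[220 107  83  83  77  88 159 234 239 240 231 150  95  92  90  89  90  88
   93 118 195 238 240 237 221 121 113 116 115]
 [223 102  80  80  76  89 160 226 194 186 177 112  91  93  91  89  88  89
   92 100 135 182 188 197 214 124 119 118 119]
 [223 103  78  81  77  91 157 231 235 235 228 157 100  88  89  90  90  90
   93 116 184 232 235 235 219 122 115 118 116]
 [222 106  77  76  77  88 157 236 248 248 246 211 127  96  90  89  90  92
  100 156 235 248 248 247 222 124 112 115 112]
 [220 104  78  80  76  87 159 238 249 250 249 244 192 122  98  93  93 108
  148 210 247 249 249 248 222 120 111 111 110]
 [216 100  77  80  74  89 157 238 249 249 250 249 244 197 157 126 128 182
  225 246 249 249 249 248 222 120 109 114 108]
 [213 100  81  76  74  88 161 237 249 250 249 249 249 246 231 1
[... 2141 characters left out ...]
 75  75  76  81  80  77  78  74  78  75  75  72
   75  72  75  72  72  79  98 114 115 116 111]
 [215 119  83  78  79  78  75  73  77  76  77  76  74  73  80  75  74  75
   76  74  75  73  74  75  85 108 115 118 116]
 [217 119  78  77  75  76  75  75  75  79  77  76  76  75  76  76  72  75
   74  76  74  76  74  77  76  92 112 120 120]
 [218 123  82  83  78  77  75  78  74  79  76  78  80  79  82  87  86  80
   79  76  76  71  74  74  71  85 105 118 115]
 [221 129  83  81  77  72  76  78  80  79  88  99  98 108 117 127 124 112
  103  85  81  75  72  73  71  77  91 110 110]
 [220 143  82  76  75  79  75  75  88 108 129 141 148 159 169 173 172 167
  149 125 111 100  84  79  70  76  73  78  79]]
```

The same-image comparison puts the tip at about (0.578, 0.010) and the spot at (0.580, 0.011). That's within about 2 mm and no worse than the calibration. Next, locate the small button from closer.

```bash
python3 -m pendant '[{"tx":5,"ty":-3,"tz":0,"wx":0,"wy":0,"wz":0},{"tx":5,"ty":-3,"tz":0,"wx":0,"wy":0,"wz":0},{"tx":4,"ty":-2.6,"tz":3,"wx":0,"wy":0,"wz":0},{"tx":0,"ty":0,"tz":3,"wx":0,"wy":0,"wz":0},{"tx":0,"ty":0,"tz":0,"wx":0,"wy":0,"wz":0}]' 5|head -3;  python3 -m pendant '[{"tx":0,"ty":0,"tz":0,"wx":0,"wy":0,"wz":0}]' | head -1;python3 - <<'E'
from h import *
st();c=snap('wrist','w14')
im=c['color']; hsv=cv2.cvtColor(im,cv2.COLOR_RGB2HSV)
m=cv2.inRange(hsv,(106,120,80),(125,255,255)); 
for f,mm in(('w14',m),):
    cs,_=cv2.findContours(mm,cv2.RETR_EXTERNAL,cv2.CHAIN_APPROX_NONE)
    for k in cs:
        if cv2.contourArea(k)>100:
            e=cv2.fitEllipse(k); print(np.round(e[0],1),np.round(e[1],1),np.round(onz(f,*e[0],.018),4))
print('pred',proj('w14',[.417,-.109,.018]),proj('top',[.417,-.109,.018]))
t=np.load('cal_t5.npz')['im']; m=cv2.inRange(cv2.cvtColor(t,cv2.COLOR_RGB2HSV),(106,120,80),(125,255,255)); n,l,s,ce=cv2.connectedComponentsWithStats(m); print([(np.round(ce[i],1),s[i,4],np.round(onz('top',*ce[i],.018),4)) for i in range(1,n) if s[i,4]>20])
E
```

```text
t: 29.4
eef_pos: [0.4273, -0.0764, 0.2501]
orientation: [-0.022, -3.139, -0.002]
t: 29.52
t 29.52 p [ 0.4297 -0.0771  0.2527] o [ 2.00e-02  3.14e+00 -1.00e-03] w 0.0499 F [0.2 0.2 0.5] g 0.0
[211.7 203.5] [35.4 39.3] [ 0.473 -0.203  0.018]
[292.2 156.1] [26.2 26.5] [ 0.4195 -0.1083  0.018 ]
pred [291.4431317  153.79693813] [339.19886001 239.25639541]
[(array([299.7, 180.2]), np.int32(26), array([0.5951, 0.0136, 0.018 ])), (array([369.4, 222.5]), np.int32(169), array([ 0.4691, -0.2005,  0.018 ])), (array([339.2, 238.7]), np.int32(80), array([ 0.4188, -0.1091,  0.018 ]))]
```

```bash
python3 -m pendant '[{"tx":1,"ty":0,"tz":5,"wx":0,"wy":0,"wz":0},{"tx":0,"ty":0,"tz":6,"wx":0,"wy":0,"wz":0},{"tx":0,"ty":0,"tz":6,"wx":0,"wy":0,"wz":0},{"tx":0,"ty":0,"tz":3,"wx":0,"wy":0,"wz":0},{"tx":0,"ty":0,"tz":0,"wx":0,"wy":0,"wz":0}]'|head -4;  python3 -m pendant '[{"tx":0,"ty":0,"tz":1,"wx":0,"wy":0,"wz":0},{"tx":0,"ty":0,"tz":0.7,"wx":0,"wy":0,"wz":0},{"tx":0,"ty":0,"tz":0,"wx":0,"wy":0,"wz":0}]'|head -4;  python3 -m pendant '[{"tx":0,"ty":0,"tz":0.4,"wx":0,"wy":0,"wz":0},{"tx":0,"ty":0,"tz":0.3,"wx":0,"wy":0,"wz":0},{"tx":0,"ty":0,"tz":0,"wx":0,"wy":0,"wz":0}]'|head -4
```

```text
t: 30.2
eef_pos: [0.4183, -0.0764, 0.0501]
orientation: [-0.02, -3.138, -0.003]
wrist_force: [0.3, 0.3, -0.2]
t: 30.58
eef_pos: [0.4193, -0.0772, 0.0345]
orientation: [0.021, 3.141, -0.0]
wrist_force: [-0.2, 0.3, 0.2]
t: 30.95
eef_pos: [0.4196, -0.0775, 0.0275]
orientation: [0.022, 3.14, -0.001]
wrist_force: [0.9, 1.1, 4.3]
```

```bash
python3 -m pendant '[{"tx":0,"ty":0,"tz":0.2,"wx":0,"wy":0,"wz":0},{"tx":0,"ty":0,"tz":0.2,"wx":0,"wy":0,"wz":0},{"tx":0,"ty":0,"tz":0,"wx":0,"wy":0,"wz":0}]'|head -4;  python3 -m pendant '[{"tx":0,"ty":0,"tz":0.15,"wx":0,"wy":0,"wz":0},{"tx":0,"ty":0,"tz":0,"wx":0,"wy":0,"wz":0}]'|head -4; python3 -m pendant '[{"tx":0,"ty":0,"tz":0.1,"wx":0,"wy":0,"wz":0},{"tx":0,"ty":0,"tz":0,"wx":0,"wy":0,"wz":0}]'|head -4
```

```text
t: 31.32
eef_pos: [0.4201, -0.0776, 0.0265]
orientation: [0.021, 3.141, -0.001]
wrist_force: [-14.3, 8.1, 49.4]
t: 31.58
eef_pos: [0.4203, -0.0777, 0.0261]
orientation: [0.02, 3.141, -0.002]
wrist_force: [-20.6, 11.6, 68.3]
t: 31.82
eef_pos: [0.4203, -0.0777, 0.0258]
orientation: [0.02, 3.141, -0.002]
wrist_force: [-24.0, 13.6, 79.7]
```

The force jumped to a hard stop at z≈0.0265. I'll back off and read the force profile, to tell whether that's the button's end of travel or its housing.

```bash
python3 -m pendant '[{"tx":0,"ty":0,"tz":-0.6,"wx":0,"wy":0,"wz":0},{"tx":0,"ty":0,"tz":-0.5,"wx":0,"wy":0,"wz":0},{"tx":0,"ty":0,"tz":0,"wx":0,"wy":0,"wz":0},{"tx":0,"ty":0,"tz":0,"wx":0,"wy":0,"wz":0}]'|sed -n '2p;4p'; for i in 1; do python3 -m pendant '[{"tx":0,"ty":0,"tz":0.1,"wx":0,"wy":0,"wz":0},{"tx":0,"ty":0,"tz":0,"wx":0,"wy":0,"wz":0},{"tx":0,"ty":0,"tz":0,"wx":0,"wy":0,"wz":0}]'|sed -n '2p;4p'; python3 -m pendant '[{"tx":0,"ty":0,"tz":0.1,"wx":0,"wy":0,"wz":0},{"tx":0,"ty":0,"tz":0,"wx":0,"wy":0,"wz":0},{"tx":0,"ty":0,"tz":0,"wx":0,"wy":0,"wz":0}]'|sed -n '2p;4p'; python3 -m pendant '[{"tx":0,"ty":0,"tz":0.1,"wx":0,"wy":0,"wz":0},{"tx":0,"ty":0,"tz":0,"wx":0,"wy":0,"wz":0},{"tx":0,"ty":0,"tz":0,"wx":0,"wy":0,"wz":0}]'|sed -n '2p;4p'; python3 -m pendant '[{"tx":0,"ty":0,"tz":0.1,"wx":0,"wy":0,"wz":0},{"tx":0,"ty":0,"tz":0,"wx":0,"wy":0,"wz":0},{"tx":0,"ty":0,"tz":0,"wx":0,"wy":0,"wz":0}]'|sed -n '2p;4p'; done
```

```text
eef_pos: [0.4192, -0.0773, 0.0316]
wrist_force: [2.6, -1.0, 2.9]
eef_pos: [0.4192, -0.0773, 0.0307]
wrist_force: [2.3, -0.9, 2.9]
eef_pos: [0.4191, -0.0773, 0.0298]
wrist_force: [1.8, -1.4, 2.8]
eef_pos: [0.4191, -0.0772, 0.0288]
wrist_force: [1.5, -1.9, 4.4]
eef_pos: [0.4191, -0.0772, 0.0278]
wrist_force: [2.5, -1.6, 4.7]
```

The profile is spring-like: 2.9 N at 0.0316, 4.7 N at 0.0278, then hard. One check of where contact starts will confirm the full 6 mm of travel.

```bash
python3 -m pendant '[{"tx":0,"ty":0,"tz":-0.7,"wx":0,"wy":0,"wz":0},{"tx":0,"ty":0,"tz":0,"wx":0,"wy":0,"wz":0},{"tx":0,"ty":0,"tz":0,"wx":0,"wy":0,"wz":0},{"tx":0,"ty":0,"tz":0,"wx":0,"wy":0,"wz":0}]'|sed -n '2p;4p';  python3 -m pendant '[{"tx":0,"ty":0,"tz":0.1,"wx":0,"wy":0,"wz":0},{"tx":0,"ty":0,"tz":0,"wx":0,"wy":0,"wz":0}]'|sed -n '2p;4p'; python3 -m pendant '[{"tx":0,"ty":0,"tz":0.05,"wx":0,"wy":0,"wz":0},{"tx":0,"ty":0,"tz":0,"wx":0,"wy":0,"wz":0}]'|sed -n '2p;4p'; python3 -m pendant '[{"tx":0,"ty":0,"tz":0.05,"wx":0,"wy":0,"wz":0},{"tx":0,"ty":0,"tz":0,"wx":0,"wy":0,"wz":0}]'|sed -n '2p;4p'; python3 -m pendant '[{"tx":0,"ty":0,"tz":0.05,"wx":0,"wy":0,"wz":0},{"tx":0,"ty":0,"tz":0,"wx":0,"wy":0,"wz":0}]'|sed -n '2p;4p'; python3 -m pendant '[{"tx":0,"ty":0,"tz":0.05,"wx":0,"wy":0,"wz":0},{"tx":0,"ty":0,"tz":0,"wx":0,"wy":0,"wz":0}]'|sed -n '2p;4p'; python3 -m pendant '[{"tx":0,"ty":0,"tz":0.05,"wx":0,"wy":0,"wz":0},{"tx":0,"ty":0,"tz":0,"wx":0,"wy":0,"wz":0}]'|sed -n '2p;4p'
```

```text
eef_pos: [0.4183, -0.0767, 0.0343]
wrist_force: [0.6, 0.6, -0.0]
eef_pos: [0.4188, -0.0771, 0.0335]
wrist_force: [0.0, 0.3, 0.2]
eef_pos: [0.4189, -0.0771, 0.0332]
wrist_force: [-1.1, 0.3, 1.6]
eef_pos: [0.4189, -0.0771, 0.0327]
wrist_force: [-0.6, 0.5, 1.8]
eef_pos: [0.4189, -0.0771, 0.0322]
wrist_force: [-0.2, 0.0, 1.6]
eef_pos: [0.4189, -0.0771, 0.0317]
wrist_force: [-1.8, 1.1, 2.9]
eef_pos: [0.4189, -0.0771, 0.0312]
wrist_force: [-1.3, 1.2, 2.4]
```

Contact starts at 0.0333 and the stop is at 0.0273, exactly 6 mm, so the button was fully pressed. Back to the handle.

```bash
python3 -m pendant '[{"tx":0,"ty":0,"tz":-5,"wx":0,"wy":0,"wz":0},{"tx":0,"ty":0,"tz":-6,"wx":0,"wy":0,"wz":0},{"tx":0,"ty":0,"tz":-6,"wx":0,"wy":0,"wz":0},{"tx":-1,"ty":5,"tz":0,"wx":0,"wy":0,"wz":0},{"tx":-1,"ty":5,"tz":0,"wx":0,"wy":0,"wz":0}]'|head -3;python3 -m pendant '[{"tx":-1,"ty":5,"tz":0,"wx":0,"wy":0,"wz":0},{"tx":-1,"ty":5,"tz":0,"wx":0,"wy":0,"wz":0},{"tx":-1,"ty":5,"tz":0,"wx":0,"wy":0,"wz":0},{"tx":0,"ty":0,"tz":0,"wx":0,"wy":0,"wz":0},{"tx":0,"ty":0,"tz":0,"wx":0,"wy":0,"wz":0}]'|head -3
python3 - <<'E'
from h import *
st(); to([.4733,.1716,.0705])
snap('top','t6');redspot('t5',(.58,.012,.03),10);redspot('t6',(.58,.012,.03),10)
c=snap('wrist','w15'); g=np.round(proj('w15',[.473,.1716,.098])).astype(int); im=c['color'].max(2); print(g,im[g[1]-10,g[0]-20:g[0]+21])
E
```

```text
t: 36.45
eef_pos: [0.4415, 0.023, 0.2026]
orientation: [0.025, 3.138, -0.001]
t: 37.08
eef_pos: [0.4722, 0.1719, 0.2008]
orientation: [-0.02, -3.141, 0.001]
t 37.08 p [0.4722 0.1719 0.2008] o [-2.000e-02 -3.141e+00  1.000e-03] w 0.0501 F [-0.2  0.   0.1] g 0.0
shift cm [-0.12 -0.03 13.03]
t5 spot px [300.44 185.29] n 5 [0.5786 0.0108 0.03  ]
t6 spot px [300.44 185.29] n 5 [0.5786 0.0108 0.03  ]
[320 197] [165 165 162 162 162 163 164 161 153  89  70  66  67  69  68  69  70  73
  68  70  70  72  67  69  73  72  71  72  70  67  72  71  70  65  78 129
 158 161 161 166 162]
```

```bash
python3 -m pendant '[{"tx":0,"ty":0,"tz":5,"wx":0,"wy":0,"wz":0},{"tx":0,"ty":0,"tz":5,"wx":0,"wy":0,"wz":0},{"tx":0,"ty":0,"tz":3,"wx":0,"wy":0,"wz":0},{"tx":0,"ty":0,"tz":0,"wx":0,"wy":0,"wz":0},{"tx":0,"ty":0,"tz":0,"wx":0,"wy":0,"wz":0}]'|head -4; python3 -m pendant '[{"tx":0,"ty":0,"tz":0,"wx":0,"wy":0,"wz":0},{"tx":0,"ty":0,"tz":0,"wx":0,"wy":0,"wz":0},{"tx":0,"ty":0,"tz":0,"wx":0,"wy":0,"wz":0},{"tx":0,"ty":0,"tz":0,"wx":0,"wy":0,"wz":0}]' 1 45; python3 -m pendant '[{"tx":0,"ty":0.5,"tz":0,"wx":0,"wy":0,"wz":0},{"tx":0,"ty":1,"tz":0,"wx":0,"wy":0,"wz":0},{"tx":0,"ty":1,"tz":0,"wx":0,"wy":0,"wz":0},{"tx":0,"ty":1,"tz":0,"wx":0,"wy":0,"wz":0},{"tx":0,"ty":1,"tz":0,"wx":0,"wy":0,"wz":0}]'|head -4; python3 -m pendant '[{"tx":0,"ty":0.5,"tz":0,"wx":0,"wy":0,"wz":0},{"tx":0,"ty":0.5,"tz":0,"wx":0,"wy":0,"wz":0},{"tx":0,"ty":0.5,"tz":0,"wx":0,"wy":0,"wz":0},{"tx":0,"ty":0.5,"tz":0,"wx":0,"wy":0,"wz":0},{"tx":0,"ty":0.5,"tz":0,"wx":0,"wy":0,"wz":0}]'|head -4
```

```text
t: 37.8
eef_pos: [0.4735, 0.1716, 0.0725]
orientation: [0.024, 3.14, 0.0]
wrist_force: [0.0, -0.2, -0.4]
t: 38.3
eef_pos: [0.4728, 0.1722, 0.0718]
orientation: [0.021, 3.141, 0.0]
wrist_force: [-1.0, 0.1, 4.7]
width: 0.0193
gripper_force: 45.0
t: 38.92
eef_pos: [0.4737, 0.2175, 0.0718]
orientation: [0.022, 3.14, -0.0]
wrist_force: [0.5, -4.0, 5.6]
t: 39.55
eef_pos: [0.4738, 0.2404, 0.0718]
orientation: [-0.022, -3.141, 0.006]
wrist_force: [-0.8, -12.1, 10.2]
```

```bash
python3 -m pendant '[{"tx":0,"ty":0.3,"tz":0,"wx":0,"wy":0,"wz":0},{"tx":0,"ty":0.2,"tz":0,"wx":0,"wy":0,"wz":0},{"tx":0,"ty":0,"tz":0,"wx":0,"wy":0,"wz":0}]'|sed -n '2p;4p'; python3 -m pendant '[{"tx":0,"ty":0.15,"tz":0,"wx":0,"wy":0,"wz":0},{"tx":0,"ty":0,"tz":0,"wx":0,"wy":0,"wz":0},{"tx":0,"ty":0,"tz":0,"wx":0,"wy":0,"wz":0}]'|sed -n '2p;4p'; python3 -m pendant '[{"tx":0,"ty":0.15,"tz":0,"wx":0,"wy":0,"wz":0},{"tx":0,"ty":0,"tz":0,"wx":0,"wy":0,"wz":0},{"tx":0,"ty":0,"tz":0,"wx":0,"wy":0,"wz":0}]'|sed -n '2p;4p'
```

```text
eef_pos: [0.4739, 0.2463, 0.0718]
wrist_force: [-1.1, -8.6, 8.4]
eef_pos: [0.4739, 0.2477, 0.0717]
wrist_force: [-1.8, -8.0, 8.1]
eef_pos: [0.4739, 0.2482, 0.0717]
wrist_force: [-1.6, -13.8, 9.6]
```

It's past the dock by about 3 mm, after the force had dropped, which suggests the lock snapped in. Release and see whether it holds.

```bash
python3 -m pendant '[{"tx":0,"ty":-0.2,"tz":0,"wx":0,"wy":0,"wz":0},{"tx":0,"ty":-0.1,"tz":0,"wx":0,"wy":0,"wz":0},{"tx":0,"ty":0,"tz":0,"wx":0,"wy":0,"wz":0},{"tx":0,"ty":0,"tz":0,"wx":0,"wy":0,"wz":0},{"tx":0,"ty":0,"tz":0,"wx":0,"wy":0,"wz":0}]' 4.5|head -4; python3 -m pendant '[{"tx":0,"ty":0,"tz":-4,"wx":0,"wy":0,"wz":0},{"tx":0,"ty":0,"tz":-6,"wx":0,"wy":0,"wz":0},{"tx":0,"ty":-3,"tz":-6,"wx":0,"wy":0,"wz":0},{"tx":0,"ty":-5,"tz":-6,"wx":0,"wy":0,"wz":0},{"tx":0,"ty":-5,"tz":-3,"wx":0,"wy":0,"wz":0}]'|head -3;  python3 -m pendant '[{"tx":-3,"ty":0,"tz":0,"wx":0,"wy":0,"wz":0},{"tx":-3,"ty":0,"tz":0,"wx":0,"wy":0,"wz":0},{"tx":0,"ty":0,"tz":0,"wx":0,"wy":0,"wz":0},{"tx":0,"ty":0,"tz":0,"wx":0,"wy":0,"wz":0}]'|head -3;python3 - <<'E'
from h import *
st()
snap('top','t7');redspot('top',(.58,.083,.03),10);redspot('t7',(.58,.083,.03),10)
c=snap('wrist','w16'); print(proj('w16',[.58,.083,.03])); redspot('w16',(.58,.083,.03))
im=np.load('cal_t7.npz')['im']; hsv=cv2.cvtColor(im,cv2.COLOR_RGB2HSV); m=cv2.inRange(hsv,(85,60,20),(108,255,220))
n,l,s,ce=cv2.connectedComponentsWithStats(m)
for i in range(1,n):
    p=onz('t7',*ce[i],.075)
    if s[i,4]>40 and .5<p[0]<.65 and .05<p[1]<.32: print(s[i],np.round(p,4))
E
```

```text
t: 41.3
eef_pos: [0.4734, 0.2473, 0.0711]
orientation: [-0.021, -3.141, -0.0]
wrist_force: [0.4, 1.0, -0.3]
t: 41.92
eef_pos: [0.4723, 0.1286, 0.3081]
orientation: [0.019, 3.137, 0.0]
t: 42.42
eef_pos: [0.5311, 0.1285, 0.3046]
orientation: [-0.021, -3.14, -0.0]
t 42.42 p [0.5311 0.1285 0.3046] o [-0.021 -3.14  -0.   ] w 0.0448 F [ 0.8 -0.4 -0.4] g 0.0
top spot px [276.62 184.86] n 5 [0.5789 0.0828 0.03  ]
t7 spot px [nan nan] n 0 [nan nan nan]
[285.09824617 198.53320951]
w16 spot px [285.2  197.22] n 64 [0.5783 0.0832 0.03  ]h.py:52: RuntimeWarning: invalid value encountered in scalar divide
  V,U=np.indices(w.shape); c=((w*U).sum()/w.sum(),(w*V).sum()/w.sum()); print(f,'spot px',np.round(c,2),'n',int((w>0).sum()),np.round(onz(f,*c,.030),4)); return c
```

The spot is back at y = 0.083, the docked value, with the gripper off, so the tray is locked. I'll move the arm aside and do a final check of the tumblers and bystanders against the first picture.

```bash
python3 -m pendant '[{"tx":5,"ty":5,"tz":0,"wx":0,"wy":0,"wz":0},{"tx":5,"ty":6,"tz":0,"wx":0,"wy":0,"wz":0},{"tx":5,"ty":6,"tz":0,"wx":0,"wy":0,"wz":0},{"tx":0,"ty":6,"tz":0,"wx":0,"wy":0,"wz":0},{"tx":0,"ty":6,"tz":0,"wx":0,"wy":0,"wz":0}]'|head -3;python3 -m pendant '[{"tx":0,"ty":5,"tz":0,"wx":0,"wy":0,"wz":0},{"tx":0,"ty":0,"tz":0,"wx":0,"wy":0,"wz":0}]'|head -3
python3 - <<'E'
from h import *
st()
snap('top','t8');snap('side','s8');redspot('t8',(.58,.083,.03),10)
a=np.load('cal_top.npz')['im'];b=np.load('cal_t8.npz')['im']
hsv=cv2.cvtColor(b,cv2.COLOR_RGB2HSV); m=cv2.inRange(hsv,(85,60,20),(108,255,220))
n,l,s,ce=cv2.connectedComponentsWithStats(m)
for i in range(1,n):
    p=onz('t8',*ce[i],.075)
    if s[i,4]>40 and .5<p[0]<.65 and .05<p[1]<.32: print(s[i],np.round(p,4))
for na,x,y in(('top','t8','top'),('side','s8','side')):
    A=cv2.GaussianBlur(np.load(f'cal_{x}.npz')['im'],(3,3),0).astype(int);B=cv2.GaussianBlur(np.load(f'cal_{y}.npz')['im'],(3,3),0).astype(int)
    d=(np.abs(A-B).max(2)>45).astype(np.uint8); n,l,s,ce=cv2.connectedComponentsWithStats(d)
    print(na,[(s[i].tolist()) for i in range(1,n) if s[i,4]>8])
E
```

```text
t: 43.15
eef_pos: [0.4099, 0.3921, 0.306]
orientation: [0.02, 3.14, 0.001]
t: 43.4
eef_pos: [0.4102, 0.4429, 0.3045]
orientation: [-0.015, -3.141, -0.0]
t 43.4 p [0.4102 0.4429 0.3045] o [-0.015 -3.141 -0.   ] w 0.0446 F [-0.2 -1.1  0.1] g 0.0
t8 spot px [276.64 185.42] n 4 [0.5772 0.0827 0.03  ]
[232 178  39  21 533] [0.5638 0.1554 0.075 ]
top [[142, 144, 110, 256, 15318], [253, 181, 5, 5, 15], [263, 181, 10, 18, 89], [188, 182, 8, 15, 81], [255, 187, 3, 7, 16], [252, 193, 8, 7, 27], [0, 208, 150, 192, 13736], [229, 289, 5, 8, 32], [230, 300, 7, 22, 72], [104, 323, 9, 4, 23], [119, 323, 32, 40, 437], [231, 324, 12, 76, 468], [159, 327, 7, 28, 138], [328, 382, 6, 8, 38], [336, 389, 5, 7, 21], [259, 397, 12, 3, 22], [304, 396, 5, 4, 13]]
side [[305, 0, 15, 72, 414], [314, 0, 13, 57, 208], [387, 0, 21, 12, 88], [318, 13, 42, 85, 668], [417, 12, 6, 3, 13], [424, 13, 8, 3, 17], [444, 18, 14, 4, 33], [456, 25, 13, 15, 122], [454, 49, 6, 6, 25], [324, 69, 9, 10, 41], [441, 79, 13, 11, 70], [427, 85, 5, 9, 18], [279, 86, 6, 3, 12], [466, 95, 4, 7, 15], [426, 96, 18, 5, 60], [432, 111, 4, 8, 25], [368, 197, 32, 23, 544], [236, 215, 18, 14, 177], [241, 230, 17, 19, 267]]
```

Run:
```python
from h import *
def show(f,y0=.13,dx=0):
    b=np.load(f'cal_{f}.npz')['im']; h=cv2.cvtColor(b,cv2.COLOR_RGB2HSV); m=(cv2.inRange(h,(85,60,20),(108,255,220))>0)
    for v in range(176,202): print(''.join('#' if m[v,u] and b[v,u].max()>110 else '+' if m[v,u] else 'o' if b[v,u].max()<90 else '.' for u in range(222,300)))
show('t5');print();show('t8')
```

```text
..............................................................................
..............................................................................
..............................................................................
.............................................................................#
.............................................................................#
.................................o+++++......................................#
...............................o+++++++++.....................................
o.............................o++++++++++++...............o+++++++............
o............................+++++++#######+.............++++++++++#..........
o...........................o+++++###########...........++++++##+++++.........
o...........................+++++#############.........++++########++.........
o...........................++++##############.........+++##########++........
o..........................o+++###############+.......o++############+........
o..........................++++###############+.......+++#############...
[... 2308 characters left out ...]
..+++#############+o...+++############+.............................
..............++###########+o.....++############..............................
...............++#########+o.......############+..............................
.................#######+...........+#########+...............................
.....................................+#######.................................
........................................+++...................................
..............................................................................
..............................................................................
..............................................................................
```

Both tumblers are still upright in the tray: their rims look round from above. The larger one has shifted about 2 cm along the tray, towards the smaller. The side view shows no bystander moved, and the tray is home. Handing in.

```bash
python3 -c "
from bench import job_done
print(job_done())"
```

```text
the job is handed in; nothing more can be done
None
```

I handed the job in with every step done in order: the tray is home and locked with both teal tumblers standing in it, and the button's full press hit its stop at about 80 N on the fingertips (wrist limit 120 N). The red spot was about 2 mm from straight under the nozzle, and one tumbler shifted about 2 cm inside the tray along the way.

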